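# Lock the two twist-lock lids onto the pots they fit

## Task

The lids of the two pots on the hob are draining on the sloping wire rests: put each lid on the pot it fits, with its lugs through the notches in the rim, press it down against the seal and twist it clockwise until it locks, its bar handle in line with the pot's two side handles. Leave both pots closed and upright on the hob about where they stood, and do not knock or push away the other things lying about.

Things in the scene. Friction and masses are not known exactly. Their poses are not given: they have to be found in the camera images.
- pot_large: the larger steel pot, loose, on the hob: 156 mm across, 100 mm high to its steel rim, mouth 124 mm across. Origin: centre of its underside, z up; its two loop handles stick out 38 mm along +x and -x. A springy silicone seal lies on the rim, 5 mm proud of it: about 3 N to start, 8 N to press flat.
- pot_large_mouth (a point): on the pot's axis at the top of its steel rim (100 mm above its underside), axes as the pot's. The rim is a flange 4 mm thick, turned in from the wall, under which the lid's lugs lock. Stops under it let the lugs turn only clockwise (seen from above) from the notches, about 45 degrees, until they lie at the pot's +y and -y.
- pot_large_notch (a point): middle of one of the two notches in the inner edge of the pot's rim, at the rim's top, 135 degrees counter-clockwise from the pot's +x; its twin is across the mouth (315 degrees). Each is 26 mm wide and 9.5 mm deep from the mouth's edge. The lugs pass down through them.
- lid_large: the larger steel lid, loose, 160 mm across, 0.22 kg, fits pot_large. Origin: on its axis at the underside of its 3.5 mm rim; z out of the top; dome 8 mm high. Starts tilted 32 degrees on its rest, handle level. A plug 119 mm across, 6 mm deep, enters the mouth. Origin above the pot's rim: 5 mm loose on the seal, about 0 pressed flat, 2 locked.
- lid_large_grip (a point): centre of the lid's black bar handle, 33 mm above the lid's origin, axes as the lid's. The bar lies along x: 90 mm long, 15 mm wide (y), 15 mm high, on two posts at x = +-33 mm, so its middle 50 mm can be pinched across y.
- lid_large_lug (a point): outer end of one of the lid's two lugs, at +y, 69 mm from the axis, 8 mm below the lid's origin; the other is at -y. Lugs are 16 mm wide and 3.5 mm thick (6 to 9.5 mm below the origin). They meet the notches when the lid's x is 45 degrees counter-clockwise of the pot's x, or half a turn further.
- rest_large: low stand of bent steel wire on a drip tray, fixed, 150 x 112 mm, 95 mm high, on which lid_large starts (both stands are alike). Origin: centre underneath. Two wires, 64 mm apart, slope up towards its +x at 32 degrees; hooks 24 mm long at their lower ends hold the lid's lower edge: lift the lid off square to the slope.
- pot_small: the smaller steel pot, loose, on the hob: 124 mm across, 86 mm high to its steel rim, mouth 92 mm across. Origin: centre of its underside, z up; its two loop handles stick out 38 mm along +x and -x. A springy silicone seal lies on the rim, 5 mm proud of it: about 3 N to start, 8 N to press flat.
- pot_small_mouth (a point): on the pot's axis at the top of its steel rim (86 mm above its underside), axes as the pot's. The rim is a flange 4 mm thick, turned in from the wall, under which the lid's lugs lock. Stops under it let the lugs turn only clockwise (seen from above) from the notches, about 45 degrees, until they lie at the pot's +y and -y.
- pot_small_notch (a point): middle of one of the two notches in the inner edge of the pot's rim, at the rim's top, 135 degrees counter-clockwise from the pot's +x; its twin is across the mouth (315 degrees). Each is 26 mm wide and 9.5 mm deep from the mouth's edge. The lugs pass down through them.
- lid_small: the smaller steel lid, loose, 128 mm across, 0.16 kg, fits pot_small. Origin: on its axis at the underside of its 3.5 mm rim; z out of the top; dome 8 mm high. Starts tilted 32 degrees on its rest, handle level. A plug 87 mm across, 6 mm deep, enters the mouth. Origin above the pot's rim: 5 mm loose on the seal, about 0 pressed flat, 2 locked.
- lid_small_grip (a point): centre of the lid's black bar handle, 33 mm above the lid's origin, axes as the lid's. The bar lies along x: 90 mm long, 15 mm wide (y), 15 mm high, on two posts at x = +-33 mm, so its middle 50 mm can be pinched across y.
- lid_small_lug (a point): outer end of one of the lid's two lugs, at +y, 53 mm from the axis, 8 mm below the lid's origin; the other is at -y. Lugs are 16 mm wide and 3.5 mm thick (6 to 9.5 mm below the origin). They meet the notches when the lid's x is 45 degrees counter-clockwise of the pot's x, or half a turn further.
- rest_small: low stand of bent steel wire on a drip tray, fixed, 150 x 112 mm, 95 mm high, on which lid_small starts (both stands are alike). Origin: centre underneath. Two wires, 64 mm apart, slope up towards its +x at 32 degrees; hooks 24 mm long at their lower ends hold the lid's lower edge: lift the lid off square to the slope.
- dish_brush: green dish brush, 269 mm long, lying in front of the stands; a bystander. Origin under its middle.
- tin_tomato: food tin, 75 mm across, 110 mm high, standing behind the stands; a bystander. Origin underneath.
- milk_jug: white milk jug, 67 mm across (103 over its handle), 85 mm high, between the stands and the hob; a bystander. Origin underneath.
- lemon: lemon, 78 mm long, lying between the hob and the worktop's front edge; a bystander. Origin underneath.
- egg_timer: round white kitchen timer, 66 mm across, 43 mm high, standing between the stands and the hob; a bystander. Origin underneath.
Not all that is in view belongs to the job. Leave any yellow look-alike of the lid_small alone.

How it is judged:
By the outcome, as a careful person would: the job done as asked, in the order asked, and still so for the second after the job is handed in, with the robot touching nothing.
It also fails if it takes over 72 s, if anything falls off the work surface, if the arm or the gripper's body presses on something with over 40 N, if the wrist force passes 120 N, or if a joint passes its speed limit or range.

## Robot

A 6-joint arm with a two-finger parallel gripper is mounted at the origin on a cart in front of the work surface, level with it; the furniture and walls round the work are solid. World frame = base frame: x ahead of the robot, y to its left, z up, the work surface at z = 0. Lengths are in m, angles in degrees, forces in N, time in s.
With the tool pointing down it reaches from about 0.25 to 0.725 m from the base axis. Payload 9.7 kg.
Tool frame: the origin (TCP) lies between the finger pads; the fingertips stand bot.tcp_to_tips ahead of it and the grasp point (between the pads) lies 2 mm behind it (bot.tcp_to_tips is the distance from the TCP to the fingertips, in m); z points along the fingers, y is the line along which they close (so a half turn about z gives the same grasp; the last joint's range is limited). The gripper opens to 85 mm and grips with 20 to 120 N. Pads are 22 mm wide; open, the fingers measure 114 mm over their backs; the gripper's body (76 mm by 85 mm) begins 54 mm behind the grasp point. The pads swing forward as they close: fully open they stand 13 mm farther back than shut.
Start: joints at [-71.62, 4.979, 10.078, 95.1, 0, 90], TCP at [0.173, -0.522, 0.248] pointing down, gripper open.
Joint ranges: [-179.16, 179.16], [-48.56, 103.87], [-65.8, 70.77], [-126.05, 130.52], [-82.76, 87.17], [-180, 180]. Speed limits (degrees/s): [127.2, 127.2, 147.25, 180, 180, 180].

## Interface

Orientations are given as [roll, pitch, yaw] about the fixed x, y, z axes, in that order (R = Rz(yaw) Ry(pitch) Rx(roll)).
In Python, from workcell import sensors, camera, camera_params, bot gives the robot as it stands.
- The arm moves only by the tool apply_moves, never from a script. Its argument "motion" is a list of rows, each an object with "jaw": the opening, from -1 (shut) to 1 (fully open); "xyz": the shift along the tool's x, y, z in mm, a list of three; "twist": the turn about the tool's z in rad. A call has 1 to 5 rows; each row is the pose to reach, as a shift and turn from the pose commanded when the call began, along the tool's axes at that moment; what a row does not reach only later rows make up. A row lasts 1/8 s, in which the tool goes at most 62.5 mm and 10.7 degrees, less where a joint would pass 70% of its speed; a pose out of reach is approached as far as the arm can. A call with a gripper value outside its range is refused whole. The fingers move at their own pace and stop on an object; "grip_force" is the grip in N (left out, the last holds). Time passes only in rows, so rows that repeat a pose let the fingers close. It gives the time, the measured TCP pose, the force, the opening and the grip force at its end, in the units of the state.
- sensors.get_obs(): the state, without advancing time (a new reading comes with each control period).
- camera(name): name is "scene" or "top"; returns (picture, depth): 420x560x3 uint8, red, green, blue; 420x560 float32, m along the optical axis (not along the pixel's ray), 0 where there is no reading.
- camera_params(name): a dict with "mtx" (3x3 intrinsics, pixels), "k1" (the pictures are not rectified: a ray, as slopes to the right and down, at radius r is drawn at 1 + k1 r^2 times it, then the intrinsics apply), "rvec" (rotation vector, rad) and "tvec" (3), from world to camera coordinates, as OpenCV has them. Camera axes: x right, y down, z forward; pixel columns grow to the right and rows downward; lengths in m; the calibration is good to about 2 mm. A picture is of the moment at which its call begins. camera_params takes no time and is no camera call.
- bot.job_done(): hands the job in; it is judged then, once.
The state is a dict: "time": time; "q": joint angles; "qd": joint speeds; "joint_efforts": joint torques, N m; "ee_pos": TCP position; "tcp_rot": TCP orientation; "wrist_force": force on the tool from outside, world axes, zero at the start; "torque": the same for the moment, N m; "opening": finger opening in m; "grasp_force": force on a finger pad.
Only numpy, scipy, OpenCV 4.12 (cv2) and the standard library are available. Lean on these libraries where they do the work, as an engineer would, in place of code of your own. Each camera call takes 0.05 s, during which the arm holds its last target. There are 200 camera calls.

## Working session

There is one attempt and no reset: what is moved stays moved. The work goes in short steps, Python scripts to look and compute and a tool call to move; the robot and the scene stay as the last step left them, time stands still between calls to the robot, and variables do not carry over. Pictures are saved under pics/ and viewed, at most 10 in all, crops included, and the job is handed in when it is done.

Besides the shell and the picture viewer there is one more tool, called after "Request:" as name([rows], argument=value, ...), one row to a line, values as JSON. apply_moves: Moves the arm, as the interface text tells. Its arguments: {"type":"object","properties":{"motion":{"type":"array","items":{"type":"object","properties":{"jaw":{"type":"number"},"xyz":{"type":"array","items":{"type":"number"}},"twist":{"type":"number"}}}},"grip_force":{"type":"number"}},"required":["motion"]}

```bash
ls; mkdir -p pics; python3 - <<'E'
from workcell import sensors,camera,camera_params,bot
import cv2,numpy as np
print(bot.tcp_to_tips, sensors.get_obs())
for n in("scene","top"):
    p,d=camera(n);P=camera_params(n);print(n,P)
    np.savez(f"{n}0.npz",p=p,d=d);cv2.imwrite(f"pics/{n}0.png",p[:,:,::-1])
E
```

```text
pics
0.017 {'time': 0.0, 'q': array([-7.16185117e+01,  5.01324957e+00,  1.00338149e+01,  9.50999216e+01,
       -5.96821655e-04,  9.00007766e+01]), 'qd': array([-0.01575512,  0.04837205,  0.09109196, -0.04949109,  0.11675982,
        0.01720602]), 'joint_efforts': array([-8.11063128e-04, -5.20388067e+01,  4.64808333e+01,  1.62341277e-02,
       -4.12153281e-05,  1.10682143e-05]), 'ee_pos': array([ 0.17336953, -0.52173963,  0.24755671]), 'tcp_rot': array([-1.79920644e+02,  5.97896656e-04,  1.83807125e+01]), 'wrist_force': array([0.34279516, 0.49897861, 0.13542231]), 'torque': array([ 0.01060725,  0.03486694, -0.01897274]), 'grasp_force': 0.0, 'opening': 0.08534390061655749}
scene {'mtx': array([[439.67350103,   0.        , 279.51824557],
       [  0.        , 439.67350103, 222.3382255 ],
       [  0.        ,   0.        ,   1.        ]]), 'k1': -0.08905972822625341, 'rvec': array([ 0.76152285, -2.55771652,  1.14448368]), 'tvec': array([0.45433371, 0.27364402, 1.10385301])}
top {'mtx': array([[422.4200023 ,   0.        , 281.17204355],
       [  0.        , 422.4200023 , 201.01554078],
       [  0.        ,   0.        ,   1.        ]]), 'k1': -0.08308062113659948, 'rvec': array([ 2.11981097, -2.14694306,  0.19708472]), 'tvec': array([-0.00346197,  0.57827201,  1.2014165 ])}
```

View pics/scene0.png

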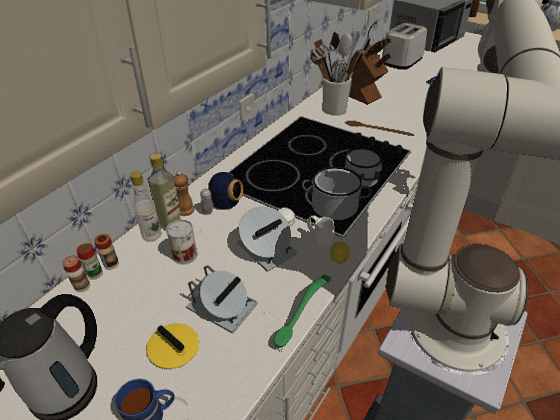

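View pics/top0.png

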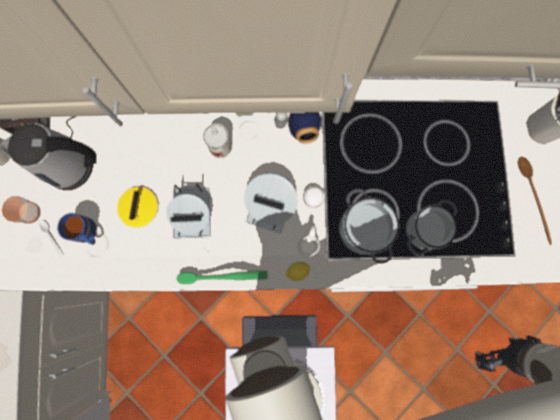

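The top view shows the large lid at about (270,200) and the small steel lid at (189,218). The yellow look-alike is at (137,206), the large pot at (370,226) and the small pot at (432,229). In the scene view they are at (265,232), (222,296), (172,345), (335,192) and (365,165). The steel lid on the wire stand fits lid_small, because the yellow one lies flat on the worktop.

```bash
cat > h.py <<'E'
import cv2,numpy as np
from workcell import sensors,camera,camera_params,bot
def cam(n):
    P=camera_params(n);R=cv2.Rodrigues(P['rvec'])[0];return P['mtx'],np.array([P['k1'],0,0,0.]),R,P['tvec']
def slopes(n,uv):
    # k1 model by fixed point
    K,D,R,t=cam(n);return cv2.undistortPoints(np.float64(uv).reshape(-1,1,2),K,D).reshape(-1,2)
def cloud(n,d):
    v,u=np.mgrid[:420,:560];s=slopes(n,np.stack([u,v],-1).reshape(-1,2))
    K,D,R,t=cam(n);z=d.reshape(-1,1);X=(np.c_[s,np.ones(len(s))]*z-t)@R
    X[z[:,0]<=0]=np.nan;return X.reshape(420,560,3)
def proj(n,X):
    K,D,R,t=cam(n);return cv2.projectPoints(np.float64(X).reshape(-1,1,3),cv2.Rodrigues(R)[0],t,K,D)[0].reshape(-1,2)
def tri(uva,uvb,na='top',nb='scene'):
    A=[];b=[]
    for n,uv in((na,uva),(nb,uvb)):
        K,D,R,t=cam(n);s=slopes(n,uv)[0]
        for i in(0,1):A.append(R[i]-s[i]*R[2]);b.append(s[i]*t[2]-t[i])
    return np.linalg.lstsq(np.array(A),np.array(b),rcond=None)[0]
def grab(n):
    p,d=camera(n);return p,cloud(n,d)
def load(n):
    f=np.load(n+'0.npz');return f['p'],cloud(n,f['d'])
def circ(P):
    A=np.c_[2*P[:,:2],np.ones(len(P))];s=np.linalg.lstsq(A,(P[:,:2]**2).sum(1),rcond=None)[0]
    return s[:2],np.sqrt(s[2]+s[:2]@s[:2])
E
cat > m.py <<'E'
from h import *
seeds={'top':dict(L=(268,202),S=(187,217),PL=(370,226),PS=(432,229)),'scene':dict(L=(268,228),S=(228,292),PL=(335,192),PS=(365,165))}
C={}
for n in('top','scene'):
    p,X=load(n);g=p.max(2).astype(int)
    for k in'LS':
        u,v=seeds[n][k];m=np.zeros(g.shape,np.uint8);m[v-22:v+23,u-24:u+25]=(g[v-22:v+23,u-24:u+25]<60)
        num,lab,st,cc=cv2.connectedComponentsWithStats(m)
        i=1+np.argmax(st[1:,4]);Q=X[lab==i];Q=Q[np.isfinite(Q[:,0])]
        C[n,k]=cc[i];c=np.median(Q,0);e=np.linalg.svd(Q-Q.mean(0),full_matrices=0)[2][0]
        s=(Q-Q.mean(0))@e
        print(n,'bar',k,cc[i].round(1),st[i,4],'median',c.round(4),'axis',e.round(3),'yaw',np.degrees(np.arctan2(e[1],e[0])).round(1),'len',np.ptp(s).round(3))
        # lid plate plane
        d=np.linalg.norm(X-c,axis=2);w=(d<.065)&(g>110)&(X[...,2]>.03)
        W=X[w]
        for _ in range(5):
            mu=W.mean(0);nn=np.linalg.svd(W-mu,full_matrices=0)[2][2];nn*=np.sign(nn[2]);W=W[abs((W-mu)@nn)<.006]
        print('   plate n',nn.round(3),'tilt',np.degrees(np.arccos(nn[2])).round(1),'uphill dir',np.degrees(np.arctan2(-nn[1],-nn[0])).round(1),'mu',mu.round(3),len(W))
for k in'LS':print(k,'tri',tri(C['top',k],C['scene',k]).round(4))
for n in('top','scene'):
    p,X=load(n)
    for k,h,r in(('PL',.1,.07),('PS',.086,.055)):
        u,v=seeds[n][k];Y=X[v-50:v+51,u-50:u+51].reshape(-1,3);Y=Y[np.isfinite(Y[:,0])]
        print(n,k,'zhist',[(round(z,3),int(((Y[:,2]>z)&(Y[:,2]<=z+.005)).sum())) for z in np.arange(0.04,.125,.005)])
        T=Y[(Y[:,2]>h-.004)&(Y[:,2]<h+.015)];c=np.median(T[:,:2],0)
        for _ in range(8):
            rr=np.linalg.norm(T[:,:2]-c,axis=1);I=T[(rr>r-.015)&(rr<r+.015)]
            c,R=circ(I)
        print('   centre',c.round(4),'R',R.round(4),len(I),'z',np.median(I[:,2]).round(4))
        rr=np.linalg.norm(Y[:,:2]-c,axis=1);H=Y[(rr>r+.018)&(rr<r+.055)&(Y[:,2]>.035)&(Y[:,2]<h+.02)]
        a=np.arctan2(H[:,1]-c[1],H[:,0]-c[0]);print('   handle pts',len(H),'axis deg',np.degrees(np.angle(np.exp(2j*a).mean())/2).round(1),'z',np.median(H[:,2]).round(3), 'coh',abs(np.exp(2j*a).mean()).round(2))
E
python3 m.py
```

```text
top bar L [268.1 202.3] 95 median [0.5668 0.0271 0.1012] axis [-0.303 -0.953  0.014] yaw -107.6 len 0.079
   plate n [-0.491  0.162  0.856] tilt 31.2 uphill dir -18.3 mu [0.589 0.02  0.079] 787
top bar S [186.2 217.7] 100 median [0.5251 0.2593 0.0921] axis [-0.038  0.999 -0.003] yaw 92.2 len 0.081
   plate n [-0.531 -0.028  0.847] tilt 32.1 uphill dir 3.0 mu [0.547 0.258 0.066] 779
scene bar L [267.  228.4] 170 median [0.5624 0.0337 0.0977] axis [ 0.35   0.933 -0.083] yaw 69.4 len 0.091
   plate n [-0.506  0.16   0.848] tilt 32.0 uphill dir -17.6 mu [0.581 0.033 0.071] 766
scene bar S [226.9 290.7] 189 median [0.5213 0.2705 0.0891] axis [-0.016 -0.996  0.092] yaw -90.9 len 0.087
   plate n [-0.526 -0.011  0.85 ] tilt 31.7 uphill dir 1.1 mu [0.539 0.274 0.061] 1094
L tri [0.5682 0.0271 0.0876]
S tri [0.528  0.2645 0.0769]
top PL zhist [(np.float64(0.04), 56), (np.float64(0.045), 56), (np.float64(0.05), 38), (np.float64(0.055), 46), (np.float64(0.06), 43), (np.float64(0.065), 62), (np.float64(0.07), 76), (np.float64(0.075), 90), (np.float64(0.08), 135), (np.float64(0.085), 88), (np.flo
[... 1178 characters left out ...]
4(0.11), 88), (np.float64(0.115), 0), (np.float64(0.12), 0)]
   centre [ 0.4957 -0.2605] R 0.0726 606 z 0.1059
   handle pts 123 axis deg 23.1 z 0.08 coh 0.88
scene PS zhist [(np.float64(0.04), 116), (np.float64(0.045), 117), (np.float64(0.05), 138), (np.float64(0.055), 147), (np.float64(0.06), 186), (np.float64(0.065), 186), (np.float64(0.07), 186), (np.float64(0.075), 204), (np.float64(0.08), 183), (np.float64(0.085), 173), (np.float64(0.09), 267), (np.float64(0.095), 154), (np.float64(0.1), 183), (np.float64(0.105), 270), (np.float64(0.11), 83), (np.float64(0.115), 0), (np.float64(0.12), 0)]
   centre [ 0.4915 -0.3873] R 0.0562 114 z 0.0905
   handle pts 421 axis deg 61.4 z 0.082 coh 0.44
```

```bash
cat > m2.py <<'E'
from h import *
B={'L':((.567,.03,.098),np.array([-.5,.165,.85])),'S':((.524,.264,.09),np.array([-.53,-.017,.848]))}
for n in('top','scene'):
    p,X=load(n);g=p.max(2).astype(int)
    for k,(c,nn) in B.items():
        nn=nn/np.linalg.norm(nn);x=np.cross([0,0,1],nn);x/=np.linalg.norm(x);y=np.cross(nn,x)
        Q=X.reshape(-1,3);G=g.ravel();m=(np.linalg.norm(Q-c,axis=1)<.085);Q=Q[m];G=G[m]
        l=(Q-c)@np.c_[x,y,nn]
        pl=np.median(l[(G>120)&(abs(l[:,1])>.025)&(abs(l[:,1])<.05)&(abs(l[:,2]+.025)<.015)][:,2])
        t=(l[:,2]>pl+.017)&(abs(l[:,1])<.02)&(abs(l[:,0])<.07)
        q=l[t];f=q[q[:,2]>np.percentile(q[:,2],70)-.004]
        top=np.median(f[:,2]);a=np.polyfit(f[:,0],f[:,1],1)
        cx=(f[:,0].min()+f[:,0].max())/2;cy=np.median(f[:,1])
        ctr=np.array(c)+np.c_[x,y,nn]@[cx,cy,top-.0075]
        ax=x+a[0]*y
        print(n,k,len(f),'plate',pl.round(4),'top',top.round(4),'xr',f[:,0].min().round(4),f[:,0].max().round(4),'yr',np.percentile(f[:,1],[5,95]).round(4),'bar centre',ctr.round(4),'axis yaw',np.degrees(np.arctan2(ax[1],ax[0])).round(1))
        D=l[(G>110)&(abs(l[:,2]-pl)<.012)]  # plate outline centre
        print('    plate x extent',np.percentile(D[:,0],[1,99]).round(3),'y',np.percentile(D[:,1],[1,99]).round(3))
for n in('top','scene'):
    p,X=load(n);Q=X.reshape(-1,3);Q=Q[np.isfinite(Q[:,0])]
    for k,c,h,r in(('PL',(.4966,-.2617),.1,.071),('PS',(.4924,-.4513),.086,.056)):
        c=np.array(c);oth=np.array((.4924,-.4513) if k=='PL' else (.4966,-.2617));ro=.066 if k=='PL' else .082
        Y=Q[(np.linalg.norm(Q[:,:2]-oth,axis=1)>ro)&(Q[:,2]>.03)&(Q[:,2]<h+.02)]
        for _ in range(8):
            rr=np.linalg.norm(Y[:,:2]-c,axis=1);I=Y[(abs(rr-r)<.014)&(Y[:,2]>h-.001)];c,R=circ(I)
        rr=np.linalg.norm(Y[:,:2]-c,axis=1);a=np.degrees(np.arctan2(Y[:,1]-c[1],Y[:,0]-c[0]))
        H=(rr>r+.022)&(rr<r+.05)&(Y[:,2]>.05)
        hh=np.histogram(a[H],bins=np.arange(-180,181,15))
        print(n,k,'c',c.round(4),'R',R.round(4),'z',np.percentile(I[:,2],[25,50,75]).round(4));print('   ',[(int(e),int(v)) for v,e in zip(*hh) if v])
        far=(rr>r+.03)&(rr<r+.05)&(Y[:,2]>.05)
        for s in range(-180,180,30):
            w=far&(a>=s)&(a<s+30)
            if w.sum()>8:print('    far',s,w.sum(),Y[w].mean(0).round(3),a[w].mean().round(1))
for n,(u0,v0,u1,v1) in {'top':(150,160,480,280),'scene':(180,130,430,340)}.items():
    p,_=load(n);q=p[v0:v1,u0:u1,::-1];f=min(800/q.shape[1],590/q.shape[0]);cv2.imwrite(f'pics/{n}_crop.png',cv2.resize(q,None,fx=f,fy=f,interpolation=cv2.INTER_CUBIC))
E
python3 m2.py
```

```text
top L 141 plate -0.0298 top 0.0049 xr -0.0379 0.0493 yr [-0.009   0.0042] bar centre [0.5647 0.0247 0.0946] axis yaw -107.4
    plate x extent [-0.071  0.075] y [-0.07   0.073]
top S 141 plate -0.0335 top 0.0014 xr -0.0455 0.0445 yr [-0.0066  0.0063] bar centre [0.5274 0.2646 0.0849] axis yaw -87.7
    plate x extent [-0.061  0.06 ] y [-0.062  0.058]
scene L 124 plate -0.0303 top 0.0041 xr -0.0419 0.0482 yr [-0.0107  0.0021] bar centre [0.5643 0.0276 0.0929] axis yaw -107.3
    plate x extent [-0.072  0.074] y [-0.07   0.071]
scene S 175 plate -0.0338 top 0.0009 xr -0.0461 0.042 yr [-0.0093  0.0034] bar centre [0.525  0.2661 0.0828] axis yaw -88.9
    plate x extent [-0.062  0.056] y [-0.062  0.057]
top PL c [ 0.4976 -0.2628] R 0.071 z [0.1054 0.1077 0.1103]
    [(-180, 28), (-165, 31), (-150, 25), (0, 21), (15, 30), (30, 23)]
    far -180 48 [ 0.396 -0.297  0.084] -161.5
    far -150 15 [ 0.41  -0.321  0.082] -146.7
    far 0 40 [ 0.598 -0.227  0.084] 19.5
    far 30 10 [ 0.585 -0.206  0.083] 32.9
top PS c [ 0.4924 -0.4513] R 0.0561 z [0.0913 0.0938 0.0962]
    [(-75, 8), (-60, 30), (-45, 23), (-30, 12), (105, 4), (120, 25), (135, 26), (150, 17)]
    far -60 48 [ 0.557 -0.515  0.071] -44.8
    far 120 43 [ 0.425 -0.389  0.071] 136.8
scene PL c [ 0.4956 -0.2606] R 0.0725 z [0.1043 0.106  0.1091]
    [(-180, 21), (-165, 17), (-150, 17), (0, 15), (15, 12), (30, 21)]
    far -180 29 [ 0.393 -0.293  0.082] -162.3
    far 0 20 [ 0.597 -0.229  0.083] 17.1
    far 30 12 [ 0.585 -0.203  0.081] 32.8
scene PS c [ 0.4902 -0.4499] R 0.0564 z [0.0903 0.0926 0.0953]
    [(-45, 2), (105, 5), (120, 22), (135, 16), (150, 5)]
    far 120 32 [ 0.425 -0.386  0.068] 135.3
```

View pics/top_crop.png

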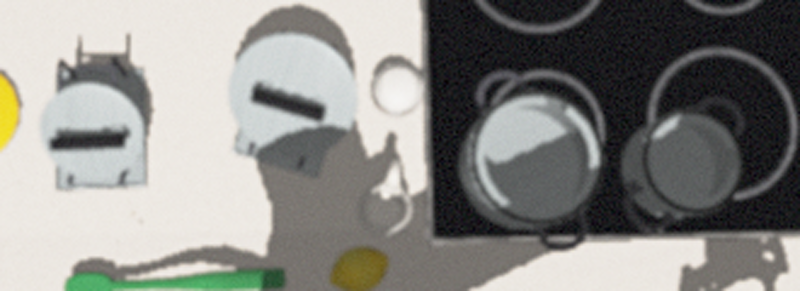

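View pics/scene_crop.png

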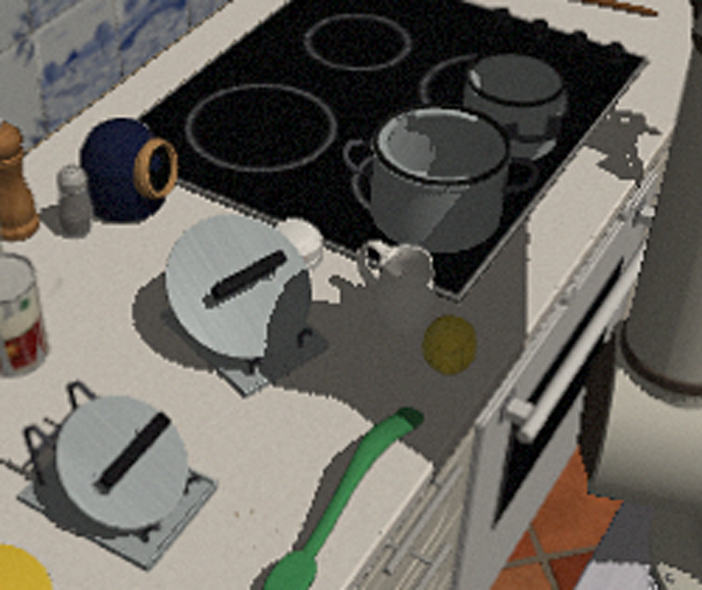

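The enlarged crop confirms the target: lid_small is the steel lid on the wire stand, at crop (90,138) in the top view. The yellow disc at the left edge lies flat on the worktop, so I'll leave it alone. The pots' handle axes run at about 23° for the large pot and -43° for the small one. I'll start with the large lid.

```bash
cat > g.py <<'E'
import sys,numpy as np
from workcell import sensors
# usage: g.py x y z yaw [x y z yaw ...] : shifts (mm) and twist from present pose in present tool axes
o=sensors.get_obs();y0=np.radians(o['tcp_rot'][2]);a=list(map(float,sys.argv[1:]))
print('t',round(o['time'],2),'pos',o['ee_pos'].round(4),'rot',o['tcp_rot'].round(1),'F',o['wrist_force'].round(1),'open',round(o['opening'],4),'q1,q6',o['q'][[0,5]].round(0))
for i in range(0,len(a),4):
    d=np.array(a[i:i+3])-o['ee_pos'];c,s=np.cos(y0),np.sin(y0)
    print('xyz',[round(1e3*(d[0]*c+d[1]*s),1),round(1e3*(d[0]*s-d[1]*c),1),round(-1e3*d[2],1)],'twist',round(-(np.radians(a[i+3])-y0),3))
E
```

Request:
apply_moves([
  {"jaw":-0.25,"xyz":[250,-182,0]},
  {"jaw":-0.25,"xyz":[250,-182,0]},
  {"jaw":-0.25,"xyz":[250,-182,0]},
  {"jaw":-0.25,"xyz":[250,-182,0]},
  {"jaw":-0.25,"xyz":[250,-182,0]},
], grip_force=20)

```text
validation failed for argument at $.mo...
```

Request:
apply_moves([
  {"jaw":-0.25,"xyz":[250,-182,0],"twist":-0.5},
  {"jaw":-0.25,"xyz":[250,-182,0],"twist":-0.5},
  {"jaw":-0.25,"xyz":[250,-182,0],"twist":-0.5},
  {"jaw":-0.25,"xyz":[250,-182,0],"twist":-0.5},
  {"jaw":-0.25,"xyz":[250,-182,0],"twist":-0.5},
])

```text
time: 0.72
ee_pos: [0.354, -0.2685, 0.2481]
tcp_rot: [180.0, -0.0, 47.0]
wrist_force: [0.6, 0.8, -0.2]
opening: 0.0322
grasp_force: 0.0
```

```bash
python3 g.py .5645 .026 .16 72.6  .5645 .026 .105 72.6
```

```text
t 0.72 pos [ 0.354  -0.2685  0.2481] rot [180.  -0.  47.] F [ 0.6  0.8 -0.2] open 0.0322 q1,q6 [-37.  96.]
xyz [np.float64(359.0), np.float64(-46.8), np.float64(88.1)] twist -0.446
xyz [np.float64(359.0), np.float64(-46.8), np.float64(143.1)] twist -0.446
```

Request:
apply_moves([
  {"jaw":-0.25,"xyz":[290,-38,40],"twist":-0.446},
  {"jaw":-0.25,"xyz":[290,-38,40],"twist":-0.446},
  {"jaw":-0.25,"xyz":[290,-38,40],"twist":-0.446},
  {"jaw":-0.25,"xyz":[290,-38,40],"twist":-0.446},
  {"jaw":-0.25,"xyz":[290,-38,40],"twist":-0.446},
], grip_force=20)

```text
time: 1.35
ee_pos: [0.5239, -0.0299, 0.2074]
tcp_rot: [-179.9, 0.0, 72.7]
wrist_force: [0.0, -0.7, 0.2]
opening: 0.0317
grasp_force: 0.0
```

```bash
python3 g.py .5645 .026 .16 72.6  .5645 .026 .106 72.6
```

```text
t 1.35 pos [ 0.5239 -0.0299  0.2074] rot [-179.9    0.    72.7] F [ 0.  -0.7  0.2] open 0.0317 q1,q6 [ -3. 104.]
xyz [np.float64(65.4), np.float64(22.1), np.float64(47.4)] twist 0.001
xyz [np.float64(65.4), np.float64(22.1), np.float64(101.4)] twist 0.001
```

Request:
apply_moves([
  {"jaw":-0.25,"xyz":[65,22,48],"twist":0},
  {"jaw":-0.25,"xyz":[65,22,48],"twist":0},
  {"jaw":-0.25,"xyz":[65,22,70],"twist":0},
  {"jaw":-0.25,"xyz":[65,22,85],"twist":0},
  {"jaw":-0.25,"xyz":[65,22,90],"twist":0},
])

```text
time: 1.98
ee_pos: [0.5631, 0.0226, 0.1176]
tcp_rot: [-179.9, 0.0, 72.5]
wrist_force: [-0.4, 0.2, 0.5]
opening: 0.0322
grasp_force: 0.0
```

```bash
python3 g.py .5645 .026 .106 72.6; python3 - <<'E'
from h import *
for i,n in enumerate(("scene","top")):
    p,d=camera(n);a=proj(n,[.5645,.026,.1])[0].astype(int);q=p[a[1]-45:a[1]+45,a[0]-60:a[0]+60,::-1]
    im=cv2.resize(q,(600,450),interpolation=cv2.INTER_CUBIC)
    cv2.imwrite(f"pics/g1{n}.png",im)
E
```

```text
t 1.98 pos [0.5631 0.0226 0.1176] rot [-179.9    0.    72.5] F [-0.4  0.2  0.5] open 0.0322 q1,q6 [  2. 110.]
xyz [np.float64(3.7), np.float64(0.3), np.float64(11.6)] twist -0.001
```

View pics/g1scene.png

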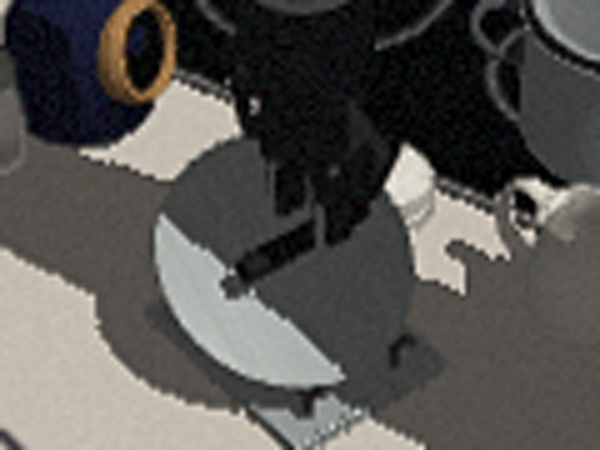

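The gripper straddles the bar of the large lid near its middle (crop ~(320,225)). I'll go down the last 12 mm and close lightly.

Request:
apply_moves([
  {"jaw":-0.25,"xyz":[2,0,6],"twist":0},
  {"jaw":-0.25,"xyz":[2,0,11],"twist":0},
  {"jaw":-0.25,"xyz":[2,0,11],"twist":0},
])

```text
time: 2.45
ee_pos: [0.564, 0.025, 0.1069]
tcp_rot: [-180.0, 0.0, 72.6]
wrist_force: [0.0, 0.5, 0.2]
opening: 0.032
grasp_force: 0.0
```

Request:
apply_moves([
  {"jaw":-0.6,"xyz":[0,0,0],"twist":0},
  {"jaw":-0.8,"xyz":[0,0,0],"twist":0},
  {"jaw":-0.8,"xyz":[0,0,0],"twist":0},
])

```text
time: 2.82
ee_pos: [0.5643, 0.025, 0.1075]
tcp_rot: [180.0, -0.0, 72.6]
wrist_force: [-0.3, -0.8, 0.5]
opening: 0.0188
grasp_force: 19.6
```

Request:
apply_moves([
  {"jaw":-1,"xyz":[0,-2,-7],"twist":0},
  {"jaw":-1,"xyz":[0,-5,-15],"twist":0},
  {"jaw":-1,"xyz":[0,-8,-25],"twist":0},
  {"jaw":-1,"xyz":[0,-11,-36],"twist":0},
  {"jaw":-1,"xyz":[0,-14,-48],"twist":0},
])

```text
time: 3.45
ee_pos: [0.5506, 0.0293, 0.1563]
tcp_rot: [180.0, -0.0, 72.6]
wrist_force: [-0.2, -0.5, -2.1]
opening: 0.0188
grasp_force: 19.6
```

Request:
apply_moves([
  {"jaw":-1,"xyz":[0,-4,-15],"twist":0},
  {"jaw":-1,"xyz":[0,-6,-30],"twist":0},
  {"jaw":-1,"xyz":[0,-6,-50],"twist":0},
  {"jaw":-1,"xyz":[0,-6,-70],"twist":0},
  {"jaw":-1,"xyz":[0,-6,-80],"twist":0},
], grip_force=60)

```text
time: 4.08
ee_pos: [0.5454, 0.0311, 0.237]
tcp_rot: [179.9, -0.0, 72.6]
wrist_force: [0.1, 0.6, -2.9]
opening: 0.0164
grasp_force: 58.8
```

```bash
python3 g.py .4966 -.2617 .22 67.7; python3 - <<'E'
from h import *
p,d=camera("scene");cv2.imwrite(f"pics/l1.png",cv2.resize(p[100:340,130:450,::-1],(800,600),interpolation=cv2.INTER_CUBIC))
E
```

```text
t 4.08 pos [0.5454 0.0311 0.237 ] rot [179.9  -0.   72.6] F [ 0.1  0.6 -2.9] open 0.0164 q1,q6 [  3. 111.]
xyz [np.float64(-294.0), np.float64(41.1), np.float64(17.0)] twist 0.085
```

View pics/l1.png

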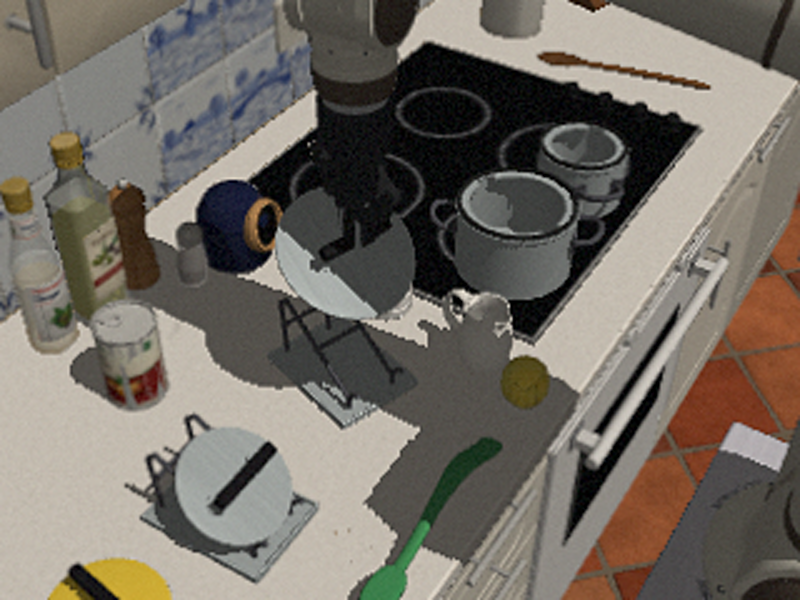

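The lid is off its stand and held, seen at crop (345,260). I'll carry it over the large pot and measure its tilt there.

Request:
apply_moves([
  {"jaw":-1,"xyz":[-294,41,10],"twist":0.085},
  {"jaw":-1,"xyz":[-294,41,10],"twist":0.085},
  {"jaw":-1,"xyz":[-294,41,10],"twist":0.085},
  {"jaw":-1,"xyz":[-294,41,10],"twist":0.085},
  {"jaw":-1,"xyz":[-294,41,10],"twist":0.085},
], grip_force=80)

```text
time: 4.75
ee_pos: [0.4953, -0.2641, 0.2247]
tcp_rot: [-180.0, 0.0, 67.6]
wrist_force: [0.1, 0.7, -1.3]
opening: 0.0152
grasp_force: 78.4
```

Request:
apply_moves([
  {"jaw":-1,"xyz":[0,0,0],"twist":0},
  {"jaw":-1,"xyz":[0,0,0],"twist":0},
])

```text
time: 5.0
ee_pos: [0.4961, -0.2616, 0.2248]
tcp_rot: [-179.9, -0.0, 67.7]
wrist_force: [-0.5, 0.1, -2.5]
opening: 0.0154
grasp_force: 78.5
```

```bash
cat > lid.py <<'E'
import sys
from h import *
o=sensors.get_obs();c=o['ee_pos'];yaw=o['tcp_rot'][2]
print('tcp',c.round(4),'yaw',yaw.round(2),'open',o['opening'],'F',o['wrist_force'].round(1))
R=float(sys.argv[1])
for n in("scene","top"):
    p,X=grab(n);Q=X.reshape(-1,3);G=p.max(2).ravel()
    r=np.linalg.norm(Q[:,:2]-c[:2],axis=1)
    m=(r<R+.01)&(Q[:,2]<c[2]-.02)&(Q[:,2]>c[2]-.065)&(r>.03);W=Q[m]
    for _ in range(6):
        mu=W.mean(0);v=np.linalg.svd(W-mu,full_matrices=0)[2][2];v*=np.sign(v[2]);W=W[abs((W-mu)@v)<.005]
    print(n,len(W),'n',v.round(3),'tilt',np.degrees(np.arccos(v[2])).round(1),'lid z at axis',(mu[2]-((c-mu)[:2]@v[:2])/v[2]).round(4))
    # outline: outermost points per angle
    a=np.arctan2(W[:,1]-c[1],W[:,0]-c[0]);k=np.floor(np.degrees(a)/6).astype(int);rr=np.linalg.norm(W[:,:2]-c[:2],axis=1)
    E=np.array([W[k==i][np.argmax(rr[k==i])] for i in np.unique(k) if (k==i).sum()>3])
    for _ in range(6):
        cc,RR=circ(E);e=abs(np.linalg.norm(E[:,:2]-cc,axis=1)-RR);E=E[e<max(.002,1.5*np.median(e))]
    print('   outline centre',cc.round(4),'R',RR.round(4),len(E))
E
python3 lid.py .08; python3 g.py .4966 -.2617 .18 67.7
```

```text
tcp [ 0.4961 -0.2616  0.2248] yaw 67.68 open 0.015410872387680479 F [-0.5  0.1 -2.5]
scene 648 n [-0.453  0.193  0.871] tilt 29.5 lid z at axis 0.1788
   outline centre [ 0.5151 -0.2684] R 0.0791 14
top 603 n [-0.454  0.234  0.86 ] tilt 30.7 lid z at axis 0.182
   outline centre [ 0.5163 -0.2301] R 0.0421 14
t 5.1 pos [ 0.4964 -0.2608  0.2252] rot [-180.    -0.    67.8] F [ 0.6 -0.1 -3. ] open 0.0154 q1,q6 [-28.  85.]
xyz [np.float64(-0.8), np.float64(0.5), np.float64(45.2)] twist 0.001
```

The lid still hangs at its 30° tilt because the pads hold it by friction. I'll set its lower lug on the solid flange, away from the notches, and hinge it level about that lug with a light grip. After that I'll line it up with the notches.

Request:
apply_moves([
  {"jaw":-1,"xyz":[0,0,0],"twist":0.484},
  {"jaw":-1,"xyz":[0,0,0],"twist":0.484},
  {"jaw":-1,"xyz":[0,0,0],"twist":0.484},
  {"jaw":-1,"xyz":[0,0,0],"twist":0.484},
], grip_force=25)

```text
time: 5.6
ee_pos: [0.4966, -0.2607, 0.2254]
tcp_rot: [180.0, -0.0, 40.1]
wrist_force: [-0.5, 0.5, -2.0]
opening: 0.0157
grasp_force: 78.5
```

```bash
python3 g.py .4757 -.2368 .197 40; python3 lid.py .08
```

```text
t 5.6 pos [ 0.4966 -0.2607  0.2254] rot [180.   -0.   40.1] F [-0.5  0.5 -2. ] open 0.0157 q1,q6 [-28. 112.]
xyz [np.float64(-0.6), np.float64(-31.7), np.float64(28.4)] twist 0.002
tcp [ 0.4966 -0.2607  0.2254] yaw 40.13 open 0.01574217233376458 F [-0.5  0.5 -2. ]
scene 709 n [-0.313  0.383  0.869] tilt 29.6 lid z at axis 0.179
   outline centre [ 0.5083 -0.2735] R 0.0781 18
top 616 n [-0.309  0.4    0.863] tilt 30.4 lid z at axis 0.181
   outline centre [ 0.5205 -0.2602] R 0.0615 13
```

Request:
apply_moves([
  {"jaw":-0.7,"xyz":[0,-32,15],"twist":0},
  {"jaw":-0.7,"xyz":[0,-32,28],"twist":0},
  {"jaw":-0.7,"xyz":[0,-32,28],"twist":0},
], grip_force=25)

```text
time: 6.08
ee_pos: [0.4756, -0.2371, 0.1966]
tcp_rot: [-180.0, 0.0, 40.1]
wrist_force: [0.2, -0.2, -1.8]
opening: 0.0157
grasp_force: 78.5
```

Request:
apply_moves([
  {"jaw":-0.7,"xyz":[0,0,3],"twist":0},
  {"jaw":-0.7,"xyz":[0,2,6],"twist":0},
  {"jaw":-0.7,"xyz":[0,6,9],"twist":0},
  {"jaw":-0.7,"xyz":[0,10,12],"twist":0},
  {"jaw":-0.7,"xyz":[0,10,12],"twist":0},
])

```text
time: 6.7
ee_pos: [0.483, -0.2458, 0.1855]
tcp_rot: [179.9, -0.0, 40.0]
wrist_force: [3.7, -3.8, 1.9]
opening: 0.0156
grasp_force: 26.0
```

Request:
apply_moves([
  {"jaw":-0.7,"xyz":[0,5,3],"twist":0},
  {"jaw":-0.7,"xyz":[0,9,7],"twist":0},
  {"jaw":-0.7,"xyz":[0,13,11],"twist":0},
  {"jaw":-0.7,"xyz":[0,16,14],"twist":0},
  {"jaw":-0.7,"xyz":[0,16,14],"twist":0},
])

```text
time: 7.32
ee_pos: [0.4923, -0.2572, 0.1707]
tcp_rot: [-180.0, 0.0, 40.0]
wrist_force: [3.2, -1.2, 0.9]
opening: 0.0141
grasp_force: 24.3
```

```bash
python3 lid.py .08; python3 - <<'E'
from h import *
p,d=camera("scene");cv2.imwrite(f"pics/l2.png",cv2.resize(p[120:270,250:450,::-1],(800,600),interpolation=cv2.INTER_CUBIC))
E
```

```text
tcp [ 0.4923 -0.2572  0.1707] yaw 39.98 open 0.014118474981126578 F [ 3.2 -1.2  0.9]
scene 883 n [-0.051  0.055  0.997] tilt 4.3 lid z at axis 0.1243
   outline centre [ 0.4935 -0.2566] R 0.079 42
top 1019 n [-0.051  0.069  0.996] tilt 4.9 lid z at axis 0.1263
   outline centre [ 0.4965 -0.2567] R 0.0765 19
```

View pics/l2.png

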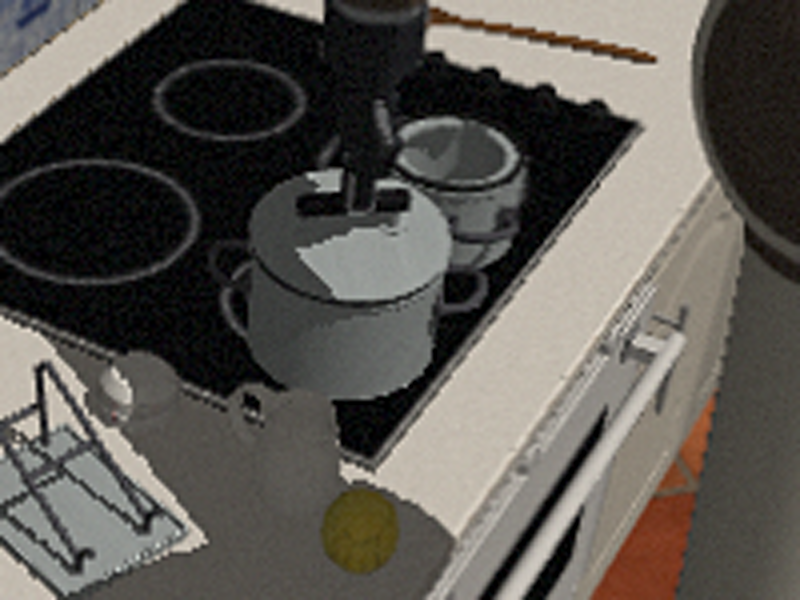

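The lid is now nearly level on the large pot (about 4.5° tilt, crop (350,240)), but only the fingertips hold the bar. I'll flatten it, then let go and grip again deeper.

Request:
apply_moves([
  {"jaw":-0.7,"xyz":[0,2,2],"twist":0},
  {"jaw":-0.7,"xyz":[0,3,4],"twist":0},
  {"jaw":-0.35,"xyz":[0,3,4],"twist":0},
  {"jaw":-0.35,"xyz":[0,3,4],"twist":0},
])

```text
time: 7.98
ee_pos: [0.4942, -0.2593, 0.1672]
tcp_rot: [-180.0, 0.0, 40.0]
wrist_force: [-0.3, -0.3, 0.2]
opening: 0.0279
grasp_force: 0.0
```

```bash
python3 lid.py .08
```

```text
tcp [ 0.4942 -0.2593  0.1672] yaw 39.98 open 0.02787330425468053 F [-0.3 -0.3  0.2]
scene 777 n [-0.001  0.007  1.   ] tilt 0.4 lid z at axis 0.1196
   outline centre [ 0.4942 -0.2563] R 0.0786 45
top 1013 n [0.003 0.005 1.   ] tilt 0.3 lid z at axis 0.1212
   outline centre [ 0.4976 -0.2563] R 0.0757 20
```

Request:
apply_moves([
  {"jaw":-0.35,"xyz":[3,-1,8],"twist":0},
  {"jaw":-0.35,"xyz":[3,-1,15],"twist":0},
  {"jaw":-0.35,"xyz":[3,-1,15],"twist":0},
  {"jaw":-1,"xyz":[3,-1,15],"twist":0},
  {"jaw":-1,"xyz":[3,-1,15],"twist":0},
], grip_force=80)

```text
time: 8.7
ee_pos: [0.4967, -0.2575, 0.1529]
tcp_rot: [179.9, -0.0, 40.0]
wrist_force: [3.0, -3.8, -1.2]
opening: 0.0131
grasp_force: 79.7
```

Request:
apply_moves([
  {"jaw":-1,"xyz":[0,0,0],"twist":0},
  {"jaw":-1,"xyz":[0,0,-20],"twist":0},
  {"jaw":-1,"xyz":[0,0,-60],"twist":0},
  {"jaw":-1,"xyz":[0,0,-100],"twist":0},
  {"jaw":-1,"xyz":[0,0,-100],"twist":0},
])

```text
time: 9.32
ee_pos: [0.4967, -0.2571, 0.2554]
tcp_rot: [179.8, -0.1, 40.0]
wrist_force: [-0.2, -0.3, -2.7]
opening: 0.0134
grasp_force: 79.6
```

```bash
cat > pot.py <<'E'
import sys
from h import *
def meas(n,X,c,h,rw,oth,ro):
    Q=X.reshape(-1,3);Q=Q[np.isfinite(Q[:,0])];Q=Q[(np.linalg.norm(Q[:,:2]-oth,axis=1)>ro)];c=np.array(c)
    W=Q[(Q[:,2]>.03)&(Q[:,2]<h-.01)]
    for _ in range(6):
        rr=np.linalg.norm(W[:,:2]-c,axis=1);I=W[abs(rr-rw)<.008];v=I[:,:2]-c;u=v/np.linalg.norm(v,axis=1)[:,None]
        c=c+np.linalg.lstsq(u,np.linalg.norm(v,axis=1)-rw,rcond=None)[0]
    T=Q[(Q[:,2]>h-.001)&(Q[:,2]<h+.014)];T=T[abs(np.linalg.norm(T[:,:2]-c,axis=1)-rw+.007)<.014]
    ct=circ(T) if len(T)>100 else None
    rr=np.linalg.norm(Q[:,:2]-c,axis=1);H=Q[(rr>rw+.014)&(rr<rw+.042)&(Q[:,2]>.05)&(Q[:,2]<h)];a=np.arctan2(H[:,1]-c[1],H[:,0]-c[0])
    print(n,'wall c',c.round(4),len(I),'rim',ct and (ct[0].round(4),ct[1].round(4)),'handles',len(H),np.degrees(np.angle(np.exp(2j*a).mean())/2).round(1))
A={'L':((.4966,-.2617),.1,.078,(.4915,-.4507),.105),'S':((.4915,-.4507),.086,.062,(.4966,-.2617),.12)}
for n in('scene','top'):
    for k in sys.argv[1]:
        if len(sys.argv)<3:print(k,'before',end=' ');meas(n,load(n)[1],*A[k])
        print(k,'now',end=' ');meas(n,grab(n)[1],*A[k])
E
python3 pot.py LS; python3 lid.py .08
```

```text
L before scene wall c [ 0.4963 -0.2622] 1205 rim (array([ 0.4957, -0.2606]), np.float64(0.0725)) handles 107 22.2
L now scene wall c [ 0.4959 -0.2619] 1219 rim (array([ 0.4953, -0.26  ]), np.float64(0.0726)) handles 106 22.8
S before scene wall c [ 0.4904 -0.4514] 397 rim (array([ 0.4902, -0.45  ]), np.float64(0.0563)) handles 51 -45.9
S now scene wall c [ 0.4919 -0.4512] 260 rim (array([ 0.4931, -0.4498]), np.float64(0.0584)) handles 49 -45.7
L before top wall c [ 0.4961 -0.2634] 320 rim (array([ 0.4976, -0.2629]), np.float64(0.0709)) handles 160 22.2
L now top wall c [ 0.4986 -0.2639] 173 rim (array([ 0.4971, -0.263 ]), np.float64(0.0734)) handles 70 24.2
S before top wall c [ 0.4905 -0.4515] 316 rim (array([ 0.4924, -0.4514]), np.float64(0.056)) handles 150 -42.7
S now top wall c [ 0.4915 -0.4507] 0 rim None handles 0 nan
tcp [ 0.4955 -0.2566  0.2507] yaw 39.98 open 0.013089094727627528 F [-0.2  0.4 -2.6]
scene 846 n [-0.001  0.008  1.   ] tilt 0.5 lid z at axis 0.2184
   outline centre [ 0.4928 -0.2563] R 0.079 42
top 1201 n [0.007 0.012 1.   ] tilt 0.8 lid z at axis 0.2196
   outline centre [ 0.4964 -0.2541] R 0.0759 17pot.py:12: RuntimeWarning: Mean of empty slice.
  print(n,'wall c',c.round(4),len(I),'rim',ct and (ct[0].round(4),ct[1].round(4)),'handles',len(H),np.degrees(np.angle(np.exp(2j*a).mean())/2).round(1))
  ret = ret.dtype.type(ret / rcount)
```

```bash
python3 g.py .4967 -.2627 .165 67.5
```

```text
t 9.62 pos [ 0.4955 -0.2565  0.2508] rot [-1.799e+02  1.000e-01  4.000e+01] F [-0.1 -0.7 -2.5] open 0.0131 q1,q6 [-27. 113.]
xyz [np.float64(-3.1), np.float64(5.5), np.float64(85.8)] twist -0.48
```

Request:
apply_moves([
  {"jaw":-1,"xyz":[-3,5.5,40],"twist":-0.48},
  {"jaw":-1,"xyz":[-3,5.5,75],"twist":-0.48},
  {"jaw":-1,"xyz":[-3,5.5,86],"twist":-0.48},
  {"jaw":-1,"xyz":[-3,5.5,86],"twist":-0.48},
  {"jaw":-1,"xyz":[-3,5.5,86],"twist":-0.48},
])

```text
time: 10.25
ee_pos: [0.4973, -0.263, 0.1668]
tcp_rot: [180.0, 0.0, 67.4]
wrist_force: [0.4, -0.4, -2.2]
opening: 0.0132
grasp_force: 79.4
```

```bash
python3 g.py .4967 -.2627 .15 67.5
```

```text
t 10.25 pos [ 0.4973 -0.263   0.1668] rot [180.    0.   67.4] F [ 0.4 -0.4 -2.2] open 0.0132 q1,q6 [-28.  85.]
xyz [np.float64(-0.0), np.float64(-0.7), np.float64(16.8)] twist -0.003
```

Request:
apply_moves([
  {"jaw":-1,"xyz":[0,0,8],"twist":0},
  {"jaw":-1,"xyz":[0,0,13],"twist":0},
  {"jaw":-1,"xyz":[0,0,16],"twist":0},
  {"jaw":-1,"xyz":[0,0,16],"twist":0},
])

```text
time: 10.75
ee_pos: [0.4971, -0.2629, 0.15]
tcp_rot: [-180.0, -0.0, 67.5]
wrist_force: [0.1, 1.0, -1.7]
opening: 0.0135
grasp_force: 79.5
```

Request:
apply_moves([
  {"jaw":-1,"xyz":[0,0,2],"twist":0},
  {"jaw":-1,"xyz":[0,0,4],"twist":0},
  {"jaw":-1,"xyz":[0,0,4],"twist":0},
])

```text
time: 11.12
ee_pos: [0.4974, -0.263, 0.1466]
tcp_rot: [180.0, 0.0, 67.5]
wrist_force: [0.2, 0.2, 1.3]
opening: 0.0136
grasp_force: 80.0
```

Request:
apply_moves([
  {"jaw":-1,"xyz":[0,0,1],"twist":0},
  {"jaw":-1,"xyz":[0,0,2.5],"twist":0},
  {"jaw":-1,"xyz":[0,0,2.5],"twist":0},
])

```text
time: 11.5
ee_pos: [0.4974, -0.263, 0.1441]
tcp_rot: [180.0, 0.0, 67.5]
wrist_force: [0.6, -0.1, 4.7]
opening: 0.0132
grasp_force: 80.3
```

Request:
apply_moves([
  {"jaw":-1,"xyz":[0,0,1],"twist":0},
  {"jaw":-1,"xyz":[0,0,2],"twist":0},
  {"jaw":-1,"xyz":[0,0,2],"twist":0},
])

```text
time: 11.88
ee_pos: [0.4974, -0.263, 0.1428]
tcp_rot: [179.9, 0.0, 67.5]
wrist_force: [-2.2, 0.7, 9.6]
opening: 0.0131
grasp_force: 81.2
```

Request:
apply_moves([
  {"jaw":-1,"xyz":[0,0,0.5],"twist":0.1},
  {"jaw":-1,"xyz":[0,0,0.5],"twist":0.25},
  {"jaw":-1,"xyz":[0,0,0.5],"twist":0.4},
  {"jaw":-1,"xyz":[0,0,0.5],"twist":0.4},
])

```text
time: 12.38
ee_pos: [0.4979, -0.2632, 0.1428]
tcp_rot: [179.8, -0.1, 44.5]
wrist_force: [0.1, 0.4, 11.7]
opening: 0.0131
grasp_force: 81.5
```

```bash
python3 -c "
from workcell import sensors;o=sensors.get_obs();print(o['torque'],o['wrist_force'],o['tcp_rot'])"; python3 pot.py L x
```

```text
[ 0.1417937   0.07287779 -0.14369736] [ 0.06583808  0.37955798 11.71335029] [ 1.79845242e+02 -5.41717576e-02  4.44518415e+01]
L now scene wall c [ 0.4966 -0.2632] 716 rim (array([ 0.4952, -0.2605]), np.float64(0.0705)) handles 103 22.9
L now top wall c [ 0.4994 -0.2637] 167 rim (array([ 0.4987, -0.2593]), np.float64(0.067)) handles 72 23.8
```

Request:
apply_moves([
  {"jaw":-1,"xyz":[0,0,0],"twist":0.15},
  {"jaw":-1,"xyz":[0,0,0],"twist":0.28},
  {"jaw":-1,"xyz":[0,0,0],"twist":0.36},
  {"jaw":-1,"xyz":[0,0,0],"twist":0.38},
  {"jaw":-1,"xyz":[0,0,0],"twist":0.38},
])

```text
time: 13.1
ee_pos: [0.4979, -0.2632, 0.1428]
tcp_rot: [179.9, -0.1, 22.8]
wrist_force: [-0.3, 0.9, 12.0]
opening: 0.0131
grasp_force: 81.5
```

```bash
python3 -c "
from workcell import sensors;o=sensors.get_obs();print(o['torque'],o['wrist_force'],o['tcp_rot'])"; python3 pot.py L x
```

```text
[0.12812252 0.09655827 0.34442527] [-0.25693409  0.89920378 12.04149804] [ 1.79869506e+02 -1.08216844e-01  2.28096298e+01]
L now scene wall c [ 0.4966 -0.2635] 708 rim (array([ 0.4953, -0.2618]), np.float64(0.0708)) handles 105 22.3
L now top wall c [ 0.4995 -0.2636] 166 rim (array([ 0.4986, -0.2592]), np.float64(0.0671)) handles 72 23.7
```

Request:
apply_moves([
  {"jaw":-1,"xyz":[0,0,0],"twist":0.04},
  {"jaw":-1,"xyz":[0,0,0],"twist":0.04},
])

```text
time: 13.45
ee_pos: [0.4981, -0.2632, 0.1428]
tcp_rot: [179.9, -0.1, 20.5]
wrist_force: [1.0, 0.3, 12.3]
opening: 0.0133
grasp_force: 81.6
```

```bash
python3 -c "
from workcell import sensors;o=sensors.get_obs();print(o['torque'],o['wrist_force'],o['tcp_rot'])"; python3 pot.py L x
```

```text
[ 0.17327011 -0.01941858  0.62641181] [ 0.97502527  0.34704485 12.32984531] [ 1.79872047e+02 -1.27396480e-01  2.05268537e+01]
L now scene wall c [ 0.4966 -0.2634] 707 rim (array([ 0.4956, -0.262 ]), np.float64(0.071)) handles 105 21.9
L now top wall c [ 0.5    -0.2634] 173 rim (array([ 0.4988, -0.2597]), np.float64(0.0674)) handles 66 23.6
```

Request:
apply_moves([
  {"jaw":-1,"xyz":[0,0,-1.5],"twist":-0.01},
  {"jaw":-1,"xyz":[0,0,-3],"twist":-0.02},
  {"jaw":-1,"xyz":[0,0,-3],"twist":-0.02},
])

```text
time: 13.92
ee_pos: [0.4976, -0.2629, 0.1444]
tcp_rot: [180.0, -0.0, 21.7]
wrist_force: [4.9, -0.3, 3.9]
opening: 0.013
grasp_force: 80.4
```

Request:
apply_moves([
  {"jaw":-1,"xyz":[0,0,-1.5],"twist":0},
  {"jaw":-1,"xyz":[0,0,-1.5],"twist":0},
])

```text
time: 14.18
ee_pos: [0.4971, -0.2629, 0.1449]
tcp_rot: [-180.0, 0.0, 21.6]
wrist_force: [5.7, -2.5, -2.7]
opening: 0.0134
grasp_force: 79.6
```

The lid resists lifting, so it is locked. I'll let go and move on to the small lid.

Request:
apply_moves([
  {"jaw":-1,"xyz":[0,0,1],"twist":0},
  {"jaw":-0.25,"xyz":[0,0,1],"twist":0},
  {"jaw":-0.25,"xyz":[0,0,1],"twist":0},
  {"jaw":-0.25,"xyz":[0,0,-40],"twist":0},
  {"jaw":-0.25,"xyz":[0,0,-90],"twist":0},
], grip_force=20)

```text
time: 14.8
ee_pos: [0.4963, -0.2626, 0.2356]
tcp_rot: [-179.9, 0.1, 21.6]
wrist_force: [1.1, -0.3, 0.4]
opening: 0.0321
grasp_force: 0.0
```

```bash
python3 g.py .526 .2652 .2 91.7; python3 pot.py L x; python3 - <<'E'
from h import *
for n in('scene','top'):
    p,X=grab(n);Q=X.reshape(-1,3);G=p.max(2).ravel()
    m=(np.linalg.norm(Q[:,:2]-[.497,-.2625],axis=1)<.055)&(Q[:,2]>.128)&(Q[:,2]<.16)
    q=Q[m][:,:2];e=np.linalg.svd(q-q.mean(0),full_matrices=0)[2][0];print(n,len(q),q.mean(0).round(4),np.degrees(np.arctan2(e[1],e[0])).round(1)%180,'top z',np.median(Q[m][:,2]).round(4))
E
```

```text
t 14.8 pos [ 0.4963 -0.2626  0.2356] rot [-1.799e+02  1.000e-01  2.160e+01] F [ 1.1 -0.3  0.4] open 0.0321 q1,q6 [-28. 130.]
xyz [np.float64(222.2), np.float64(-479.6), np.float64(35.6)] twist -1.223
L now scene wall c [ 0.4964 -0.2633] 706 rim (array([ 0.4952, -0.2613]), np.float64(0.0713)) handles 107 21.8
L now top wall c [ 0.4987 -0.2638] 178 rim (array([ 0.4973, -0.2601]), np.float64(0.0682)) handles 71 23.3
scene 173 [ 0.4937 -0.2597] 22.19999999999999 top z 0.1442
top 136 [ 0.4959 -0.2621] 21.599999999999994 top z 0.1475
```

Request:
apply_moves([
  {"jaw":-0.33,"xyz":[110,-240,0],"twist":-0.92},
  {"jaw":-0.33,"xyz":[110,-240,0],"twist":-0.92},
  {"jaw":-0.33,"xyz":[110,-240,0],"twist":-0.92},
  {"jaw":-0.33,"xyz":[110,-240,0],"twist":-0.92},
  {"jaw":-0.33,"xyz":[110,-240,0],"twist":-0.92},
])

```text
time: 15.62
ee_pos: [0.51, 0.0039, 0.2341]
tcp_rot: [-179.8, 0.0, 74.9]
wrist_force: [0.6, -0.6, -0.1]
opening: 0.0289
grasp_force: 0.0
```

```bash
python3 g.py .526 .2652 .2 271.7
```

```text
t 15.62 pos [0.51   0.0039 0.2341] rot [-179.8    0.    74.9] F [ 0.6 -0.6 -0.1] open 0.0289 q1,q6 [  0. 106.]
xyz [np.float64(256.4), np.float64(-52.6), np.float64(34.1)] twist -3.435
```

Request:
apply_moves([
  {"jaw":-0.33,"xyz":[256,-53,10],"twist":-0.92},
  {"jaw":-0.33,"xyz":[256,-53,10],"twist":-0.92},
  {"jaw":-0.33,"xyz":[256,-53,10],"twist":-0.92},
  {"jaw":-0.33,"xyz":[256,-53,10],"twist":-0.92},
  {"jaw":-0.33,"xyz":[256,-53,10],"twist":-0.92},
])

```text
time: 16.25
ee_pos: [0.5277, 0.2647, 0.2228]
tcp_rot: [-179.8, -0.1, 127.6]
wrist_force: [0.3, -0.2, 0.2]
opening: 0.0285
grasp_force: 0.0
```

Request:
apply_moves([
  {"jaw":-0.33,"xyz":[0,0,0],"twist":-0.92},
  {"jaw":-0.33,"xyz":[0,0,0],"twist":-0.92},
  {"jaw":-0.33,"xyz":[0,0,0],"twist":-0.92},
  {"jaw":-0.33,"xyz":[0,0,0],"twist":-0.92},
  {"jaw":-0.33,"xyz":[0,0,0],"twist":-0.92},
])

```text
time: 16.88
ee_pos: [0.5283, 0.2612, 0.2238]
tcp_rot: [-179.9, -0.2, -179.9]
wrist_force: [0.4, 0.7, -0.4]
opening: 0.0287
grasp_force: 0.0
```

Request:
apply_moves([
  {"jaw":-0.33,"xyz":[0,0,0],"twist":-0.92},
  {"jaw":-0.33,"xyz":[0,0,0],"twist":-0.92},
  {"jaw":-0.33,"xyz":[0,0,0],"twist":-0.92},
  {"jaw":-0.33,"xyz":[0,0,0],"twist":-0.92},
  {"jaw":-0.33,"xyz":[0,0,0],"twist":-0.92},
])

```text
time: 17.5
ee_pos: [0.5283, 0.2612, 0.2238]
tcp_rot: [179.9, -0.2, -127.2]
wrist_force: [0.0, -0.2, -0.0]
opening: 0.0288
grasp_force: 0.0
```

Request:
apply_moves([
  {"jaw":-0.33,"xyz":[0,0,0],"twist":-0.67},
  {"jaw":-0.33,"xyz":[0,0,0],"twist":-0.67},
  {"jaw":-0.33,"xyz":[0,0,0],"twist":-0.67},
  {"jaw":-0.33,"xyz":[0,0,0],"twist":-0.67},
  {"jaw":-0.33,"xyz":[0,0,0],"twist":-0.67},
])

```text
time: 18.12
ee_pos: [0.5284, 0.2612, 0.2241]
tcp_rot: [179.9, -0.1, -89.2]
wrist_force: [0.5, 0.3, 0.2]
opening: 0.0289
grasp_force: 0.0
```

```bash
python3 g.py .526 .2652 .115 -88.3 .526 .2652 .095 -88.3
```

```text
t 18.12 pos [0.5284 0.2612 0.2241] rot [ 1.799e+02 -1.000e-01 -8.920e+01] F [0.5 0.3 0.2] open 0.0289 q1,q6 [ 26. -65.]
xyz [np.float64(-4.0), np.float64(2.3), np.float64(109.1)] twist -0.015
xyz [np.float64(-4.0), np.float64(2.3), np.float64(129.1)] twist -0.015
```

Request:
apply_moves([
  {"jaw":-0.33,"xyz":[-4,2,50],"twist":-0.015},
  {"jaw":-0.33,"xyz":[-4,2,90],"twist":-0.015},
  {"jaw":-0.33,"xyz":[-4,2,108],"twist":-0.015},
  {"jaw":-0.33,"xyz":[-4,2,112],"twist":-0.015},
  {"jaw":-0.33,"xyz":[-4,2,114],"twist":-0.015},
])

```text
time: 18.75
ee_pos: [0.5274, 0.2657, 0.113]
tcp_rot: [-179.9, 0.0, -88.3]
wrist_force: [0.5, 0.2, 0.5]
opening: 0.0288
grasp_force: 0.0
```

```bash
python3 g.py .526 .2652 .095 -88.3
```

```text
t 18.75 pos [0.5274 0.2657 0.113 ] rot [-179.9    0.   -88.3] F [0.5 0.2 0.5] open 0.0288 q1,q6 [ 27. -65.]
xyz [np.float64(0.5), np.float64(1.4), np.float64(18.0)] twist 0.0
```

Request:
apply_moves([
  {"jaw":-0.33,"xyz":[0,1,5],"twist":0},
  {"jaw":-0.33,"xyz":[0,1,10],"twist":0},
  {"jaw":-0.33,"xyz":[0,1,13],"twist":0},
  {"jaw":-0.33,"xyz":[0,1,13],"twist":0},
])

```text
time: 19.25
ee_pos: [0.5257, 0.2654, 0.0985]
tcp_rot: [180.0, -0.0, -88.3]
wrist_force: [-1.0, -0.7, -0.2]
opening: 0.0289
grasp_force: 0.0
```

Request:
apply_moves([
  {"jaw":-0.33,"xyz":[0,0,2],"twist":0},
  {"jaw":-0.33,"xyz":[0,0,4],"twist":0},
  {"jaw":-0.33,"xyz":[0,0,4],"twist":0},
])

```text
time: 19.62
ee_pos: [0.5258, 0.2654, 0.0946]
tcp_rot: [180.0, -0.0, -88.3]
wrist_force: [-0.1, -0.0, -0.4]
opening: 0.0285
grasp_force: 0.0
```

Request:
apply_moves([
  {"jaw":-0.6,"xyz":[0,0,0],"twist":0},
  {"jaw":-0.8,"xyz":[0,0,0],"twist":0},
  {"jaw":-0.8,"xyz":[0,0,0],"twist":0},
], grip_force=25)

```text
time: 20.0
ee_pos: [0.5254, 0.2655, 0.095]
tcp_rot: [180.0, -0.0, -88.2]
wrist_force: [-5.3, -0.5, 4.8]
opening: 0.0186
grasp_force: 24.4
```

Request:
apply_moves([
  {"jaw":-1,"xyz":[0,3,-7],"twist":0},
  {"jaw":-1,"xyz":[0,6,-15],"twist":0},
  {"jaw":-1,"xyz":[0,10,-25],"twist":0},
  {"jaw":-1,"xyz":[0,14,-36],"twist":0},
  {"jaw":-1,"xyz":[0,16,-48],"twist":0},
])

```text
time: 20.62
ee_pos: [0.5096, 0.265, 0.1438]
tcp_rot: [-180.0, 0.0, -88.3]
wrist_force: [0.4, 0.0, -1.7]
opening: 0.0184
grasp_force: 24.5
```

Request:
apply_moves([
  {"jaw":-1,"xyz":[0,4,-15],"twist":0},
  {"jaw":-1,"xyz":[0,6,-30],"twist":0},
  {"jaw":-1,"xyz":[0,6,-50],"twist":0},
  {"jaw":-1,"xyz":[0,6,-70],"twist":0},
  {"jaw":-1,"xyz":[0,6,-80],"twist":0},
], grip_force=50)

```text
time: 21.25
ee_pos: [0.5041, 0.265, 0.2245]
tcp_rot: [-179.9, 0.0, -88.3]
wrist_force: [0.2, 0.0, -1.1]
opening: 0.0173
grasp_force: 48.9
```

```bash
python3 lid.py .064;python3 g.py .5 .03 .235 -118 .4915 -.4507 .235 -150
```

```text
tcp [0.5041 0.265  0.2245] yaw -88.26 open 0.01725705593442122 F [ 0.2  0.  -1.1]
scene 730 n [-0.52  -0.008  0.854] tilt 31.3 lid z at axis 0.1803
   outline centre [0.5208 0.2695] R 0.0592 16
top 375 n [-0.529 -0.049  0.847] tilt 32.1 lid z at axis 0.1827
   outline centre [0.5114 0.2374] R 0.0352 10
t 21.35 pos [0.5042 0.265  0.2241] rot [-179.9    0.   -88.3] F [-0.1 -0.3 -1.4] open 0.0175 q1,q6 [ 28. -64.]
xyz [np.float64(234.8), np.float64(11.4), np.float64(-10.9)] twist 0.519
xyz [np.float64(715.0), np.float64(34.5), np.float64(-10.9)] twist 1.078
```

Request:
apply_moves([
  {"jaw":-1,"xyz":[0,0,-50],"twist":0},
  {"jaw":-1,"xyz":[60,3,-76],"twist":0},
  {"jaw":-1,"xyz":[120,6,-76],"twist":0},
  {"jaw":-1,"xyz":[180,9,-76],"twist":0},
  {"jaw":-1,"xyz":[240,12,-76],"twist":0},
])

```text
time: 21.98
ee_pos: [0.4987, 0.0228, 0.2981]
tcp_rot: [180.0, -0.0, -88.2]
wrist_force: [1.7, -0.7, -1.1]
opening: 0.0172
grasp_force: 49.4
```

Request:
apply_moves([
  {"jaw":-1,"xyz":[300,15,0],"twist":0.9},
  {"jaw":-1,"xyz":[300,15,0],"twist":0.9},
  {"jaw":-1,"xyz":[300,15,0],"twist":0.9},
  {"jaw":-1,"xyz":[300,15,0],"twist":0.9},
  {"jaw":-1,"xyz":[300,15,0],"twist":0.9},
])

```text
time: 22.6
ee_pos: [0.4926, -0.2781, 0.2978]
tcp_rot: [179.9, -0.0, -140.2]
wrist_force: [0.1, 0.3, -0.4]
opening: 0.0173
grasp_force: 49.4
```

```bash
python3 pot.py S; python3 -c "
import numpy as np
y=np.radians(-150);print(np.array([.4915,-.4507])+.0305*np.array([np.sin(y),-np.cos(y)]))"; python3 g.py .4763 -.4243 .29 -150
```

```text
S before scene wall c [ 0.4904 -0.4514] 397 rim (array([ 0.4902, -0.45  ]), np.float64(0.0563)) handles 51 -45.9
S now scene wall c [ 0.4902 -0.4514] 389 rim (array([ 0.4892, -0.4501]), np.float64(0.0559)) handles 48 -46.9
S before top wall c [ 0.4905 -0.4515] 316 rim (array([ 0.4924, -0.4514]), np.float64(0.056)) handles 150 -42.7
S now top wall c [ 0.4915 -0.4507] 0 rim None handles 0 nan
[ 0.47625    -0.42428623]
t 22.7 pos [ 0.4925 -0.2799  0.2967] rot [ 1.799e+02 -1.000e-01 -1.403e+02] F [ 0.4  1.1 -1.6] open 0.0172 q1,q6 [-30. -69.]
xyz [np.float64(104.7), np.float64(-100.7), np.float64(6.7)] twist 0.169pot.py:12: RuntimeWarning: Mean of empty slice.
  print(n,'wall c',c.round(4),len(I),'rim',ct and (ct[0].round(4),ct[1].round(4)),'handles',len(H),np.degrees(np.angle(np.exp(2j*a).mean())/2).round(1))
  ret = ret.dtype.type(ret / rcount)
```

Request:
apply_moves([
  {"jaw":-1,"xyz":[105,-101,7],"twist":0.17},
  {"jaw":-1,"xyz":[105,-101,7],"twist":0.17},
  {"jaw":-1,"xyz":[105,-101,7],"twist":0.17},
  {"jaw":-1,"xyz":[105,-101,60],"twist":0.17},
  {"jaw":-1,"xyz":[105,-101,100],"twist":0.17},
])

```text
time: 23.32
ee_pos: [0.478, -0.4203, 0.196]
tcp_rot: [179.9, -0.0, -149.5]
wrist_force: [0.0, 0.3, -0.6]
opening: 0.0174
grasp_force: 49.6
```

```bash
python3 g.py .4758 -.4246 .175 -150; python3 lid.py .064
```

```text
t 23.32 pos [ 0.478  -0.4203  0.196 ] rot [ 179.9   -0.  -149.5] F [ 0.   0.3 -0.6] open 0.0174 q1,q6 [-41. -72.]
xyz [np.float64(4.0), np.float64(-2.6), np.float64(21.0)] twist 0.008
tcp [ 0.478  -0.4203  0.196 ] yaw -149.54 open 0.017409467834035987 F [ 0.   0.3 -0.6]
scene 331 n [-0.253  0.432  0.866] tilt 30.1 lid z at axis 0.1515
   outline centre [ 0.4855 -0.4353] R 0.06 23
top 583 n [-0.247  0.424  0.871] tilt 29.4 lid z at axis 0.1478
   outline centre [ 0.4874 -0.4284] R 0.0593 18
```

Request:
apply_moves([
  {"jaw":-0.7,"xyz":[4,-3,10],"twist":0},
  {"jaw":-0.7,"xyz":[4,-3,18],"twist":0},
  {"jaw":-0.7,"xyz":[4,-3,20],"twist":0},
  {"jaw":-0.7,"xyz":[4,-3,20],"twist":0},
], grip_force=25)

```text
time: 23.92
ee_pos: [0.4764, -0.4254, 0.1794]
tcp_rot: [-180.0, 0.0, -149.6]
wrist_force: [-0.3, 0.3, -0.7]
opening: 0.0173
grasp_force: 49.6
```

Request:
apply_moves([
  {"jaw":-0.7,"xyz":[0,0,3],"twist":0},
  {"jaw":-0.7,"xyz":[0,-4,5],"twist":0},
  {"jaw":-0.7,"xyz":[0,-8,7],"twist":0},
  {"jaw":-0.7,"xyz":[0,-11,9],"twist":0},
  {"jaw":-0.7,"xyz":[0,-11,9],"twist":0},
])

```text
time: 24.55
ee_pos: [0.4819, -0.4349, 0.1693]
tcp_rot: [180.0, -0.0, -149.6]
wrist_force: [-0.1, 0.1, -1.6]
opening: 0.0173
grasp_force: 49.6
```

```bash
python3 lid.py .064; python3 pot.py S x 2>/dev/null
```

```text
tcp [ 0.4819 -0.4349  0.1693] yaw -149.57 open 0.017327108505418416 F [-0.1  0.1 -1.6]
scene 306 n [-0.252  0.437  0.863] tilt 30.3 lid z at axis 0.1253
   outline centre [ 0.4908 -0.4519] R 0.0606 20
top 569 n [-0.262  0.442  0.858] tilt 30.9 lid z at axis 0.1259
   outline centre [ 0.4926 -0.4497] R 0.0584 16
S now scene wall c [ 0.4897 -0.4545] 160 rim (array([ 0.4888, -0.4487]), np.float64(0.0557)) handles 53 -49.4
S now top wall c [ 0.4899 -0.4533] 199 rim (array([ 0.4937, -0.4548]), np.float64(0.0637)) handles 110 -40.2
```

Request:
apply_moves([
  {"jaw":-0.7,"xyz":[0,0,-8],"twist":0},
  {"jaw":-0.7,"xyz":[0,12,-8],"twist":0},
  {"jaw":-0.7,"xyz":[0,12,-2],"twist":0},
  {"jaw":-0.7,"xyz":[0,12,2],"twist":0},
  {"jaw":-0.7,"xyz":[0,12,2],"twist":0},
])

```text
time: 25.38
ee_pos: [0.4758, -0.4247, 0.1675]
tcp_rot: [-180.0, -0.0, -149.6]
wrist_force: [0.5, -2.4, -1.9]
opening: 0.0175
grasp_force: 50.6
```

Request:
apply_moves([
  {"jaw":-0.7,"xyz":[0,0,2],"twist":0},
  {"jaw":-0.7,"xyz":[0,0,3],"twist":0},
  {"jaw":-0.7,"xyz":[0,0,3],"twist":0},
])

```text
time: 25.75
ee_pos: [0.4762, -0.425, 0.1659]
tcp_rot: [-179.9, 0.0, -149.6]
wrist_force: [0.9, -3.0, 6.0]
opening: 0.0172
grasp_force: 50.0
```

Request:
apply_moves([
  {"jaw":-0.7,"xyz":[0,-4,1],"twist":0},
  {"jaw":-0.7,"xyz":[0,-8,3],"twist":0},
  {"jaw":-0.7,"xyz":[0,-12,5],"twist":0},
  {"jaw":-0.7,"xyz":[0,-15,7],"twist":0},
  {"jaw":-0.7,"xyz":[0,-15,7],"twist":0},
], grip_force=22)

```text
time: 26.38
ee_pos: [0.4833, -0.4374, 0.157]
tcp_rot: [179.9, -0.0, -149.6]
wrist_force: [0.6, 0.2, -0.6]
opening: 0.0174
grasp_force: 22.5
```

```bash
python3 lid.py .064; python3 pot.py S x 2>/dev/null
```

```text
tcp [ 0.4833 -0.4374  0.157 ] yaw -149.57 open 0.017419782957766798 F [ 0.6  0.2 -0.6]
scene 394 n [-0.142  0.277  0.95 ] tilt 18.1 lid z at axis 0.118
   outline centre [ 0.4857 -0.4447] R 0.0606 38
top 763 n [-0.15   0.262  0.953] tilt 17.6 lid z at axis 0.1193
   outline centre [ 0.4897 -0.4449] R 0.0617 30
S now scene wall c [ 0.4893 -0.4532] 161 rim (array([ 0.4884, -0.4487]), np.float64(0.0585)) handles 50 -48.6
S now top wall c [ 0.4897 -0.4535] 187 rim None handles 116 -39.7
```

Request:
apply_moves([
  {"jaw":-0.7,"xyz":[0,-2,3],"twist":0},
  {"jaw":-0.7,"xyz":[0,-5,6],"twist":0},
  {"jaw":-0.7,"xyz":[0,-8,9],"twist":0},
  {"jaw":-0.7,"xyz":[0,-11,11],"twist":0},
  {"jaw":-0.7,"xyz":[0,-11,11],"twist":0},
])

```text
time: 27.2
ee_pos: [0.4889, -0.4469, 0.1462]
tcp_rot: [180.0, -0.0, -149.6]
wrist_force: [0.3, -0.9, -2.3]
opening: 0.015
grasp_force: 22.2
```

```bash
python3 lid.py .064; python3 pot.py S x 2>/dev/null
```

```text
tcp [ 0.4889 -0.4469  0.1462] yaw -149.57 open 0.015022156238237414 F [ 0.3 -0.9 -2.3]
scene 218 n [-0.054  0.13   0.99 ] tilt 8.1 lid z at axis 0.1096
   outline centre [ 0.4895 -0.4487] R 0.061 24
top 791 n [-0.041  0.074  0.996] tilt 4.8 lid z at axis 0.1109
   outline centre [ 0.4909 -0.4483] R 0.063 36
S now scene wall c [ 0.4899 -0.4533] 158 rim (array([ 0.4889, -0.4489]), np.float64(0.0581)) handles 51 -48.3
S now top wall c [ 0.4899 -0.4535] 201 rim None handles 113 -39.6
```

Request:
apply_moves([
  {"jaw":-0.7,"xyz":[0,-2,2],"twist":0},
  {"jaw":-0.7,"xyz":[0,-4,4],"twist":0},
  {"jaw":-0.7,"xyz":[0,-4,5],"twist":0},
  {"jaw":-0.35,"xyz":[0,-4,5],"twist":0},
  {"jaw":-0.35,"xyz":[0,-4,5],"twist":0},
])

```text
time: 28.02
ee_pos: [0.491, -0.4503, 0.1417]
tcp_rot: [180.0, -0.0, -149.6]
wrist_force: [0.6, -0.0, -0.5]
opening: 0.0278
grasp_force: 0.0
```

```bash
python3 lid.py .064; python3 pot.py S x 2>/dev/null
```

```text
tcp [ 0.491  -0.4503  0.1417] yaw -149.56 open 0.027847491408877448 F [ 0.6 -0.  -0.5]
scene 202 n [-0.057  0.163  0.985] tilt 10.0 lid z at axis 0.1061
   outline centre [ 0.4872 -0.447 ] R 0.0593 21
top 754 n [-0.002  0.011  1.   ] tilt 0.7 lid z at axis 0.1067
   outline centre [ 0.4919 -0.449 ] R 0.0627 35
S now scene wall c [ 0.4904 -0.453 ] 151 rim (array([ 0.4898, -0.4507]), np.float64(0.0595)) handles 51 -46.8
S now top wall c [ 0.49   -0.4537] 197 rim None handles 114 -39.6
```

Request:
apply_moves([
  {"jaw":-0.35,"xyz":[0,0,4],"twist":0},
  {"jaw":-0.35,"xyz":[0,0,4],"twist":0},
  {"jaw":-1,"xyz":[0,0,4],"twist":0},
  {"jaw":-1,"xyz":[0,0,4],"twist":0},
  {"jaw":-1,"xyz":[0,0,4],"twist":0},
], grip_force=80)

```text
time: 28.85
ee_pos: [0.491, -0.4503, 0.1378]
tcp_rot: [-180.0, 0.0, -149.6]
wrist_force: [-0.4, -0.1, 0.9]
opening: 0.0132
grasp_force: 78.3
```

Request:
apply_moves([
  {"jaw":-1,"xyz":[0,0,0],"twist":0},
  {"jaw":-1,"xyz":[0,0,-20],"twist":0},
  {"jaw":-1,"xyz":[0,0,-60],"twist":0},
  {"jaw":-1,"xyz":[0,0,-100],"twist":0},
  {"jaw":-1,"xyz":[0,0,-100],"twist":0},
])

```text
time: 29.48
ee_pos: [0.4917, -0.4509, 0.2413]
tcp_rot: [-179.7, 0.1, -149.6]
wrist_force: [0.8, 0.5, -1.0]
opening: 0.013
grasp_force: 78.4
```

```bash
python3 lid.py .064; python3 pot.py S x 2>/dev/null;python3 g.py .4910 -.4510 .15 -178.3
```

```text
tcp [ 0.4917 -0.4509  0.2413] yaw -149.56 open 0.01304557066625644 F [ 0.8  0.5 -1. ]
scene 336 n [-0.018 -0.001  1.   ] tilt 1.0 lid z at axis 0.209
   outline centre [ 0.4894 -0.4489] R 0.061 29
top 976 n [-0.002 -0.     1.   ] tilt 0.1 lid z at axis 0.2076
   outline centre [ 0.4911 -0.4493] R 0.062 43
S now scene wall c [ 0.491  -0.4508] 382 rim (array([ 0.4898, -0.4502]), np.float64(0.0564)) handles 52 -45.9
S now top wall c [ 0.4899 -0.4532] 200 rim (array([ 0.492 , -0.4498]), np.float64(0.0553)) handles 73 -43.9
t 29.68 pos [ 0.4907 -0.45    0.2359] rot [ 179.9   -0.  -149.6] F [ 0.1 -0.4 -1.6] open 0.0139 q1,q6 [-43. -73.]
xyz [np.float64(0.2), np.float64(-1.0), np.float64(85.9)] twist 0.502
```

Request:
apply_moves([
  {"jaw":-1,"xyz":[0,-1.5,40],"twist":0.496},
  {"jaw":-1,"xyz":[0,-1.5,75],"twist":0.496},
  {"jaw":-1,"xyz":[0,-1.5,82],"twist":0.496},
  {"jaw":-1,"xyz":[0,-1.5,84],"twist":0.496},
  {"jaw":-1,"xyz":[0,-1.5,84],"twist":0.496},
])

```text
time: 30.3
ee_pos: [0.4917, -0.4515, 0.1536]
tcp_rot: [180.0, -0.0, -177.8]
wrist_force: [0.7, 0.4, -1.1]
opening: 0.0134
grasp_force: 78.3
```

```bash
python3 g.py .4914 -.4512 .131 -178
```

```text
t 30.3 pos [ 0.4917 -0.4515  0.1536] rot [ 180.    -0.  -177.8] F [ 0.7  0.4 -1.1] open 0.0134 q1,q6 [-43. -45.]
xyz [np.float64(0.3), np.float64(0.3), np.float64(22.6)] twist 0.003
```

Request:
apply_moves([
  {"jaw":-1,"xyz":[0,0,8],"twist":0},
  {"jaw":-1,"xyz":[0,0,14],"twist":0},
  {"jaw":-1,"xyz":[0,0,18],"twist":0},
  {"jaw":-1,"xyz":[0,0,18],"twist":0},
])

```text
time: 30.8
ee_pos: [0.4916, -0.4514, 0.1353]
tcp_rot: [180.0, -0.0, -178.0]
wrist_force: [-0.0, -0.8, -1.7]
opening: 0.0134
grasp_force: 78.3
```

Request:
apply_moves([
  {"jaw":-1,"xyz":[0,0,2],"twist":0},
  {"jaw":-1,"xyz":[0,0,3],"twist":0},
  {"jaw":-1,"xyz":[0,0,3],"twist":0},
])

```text
time: 31.18
ee_pos: [0.4918, -0.4517, 0.1333]
tcp_rot: [-180.0, 0.0, -178.0]
wrist_force: [-0.5, 0.6, 1.4]
opening: 0.0137
grasp_force: 78.8
```

Request:
apply_moves([
  {"jaw":-1,"xyz":[0,0,1.5],"twist":0},
  {"jaw":-1,"xyz":[0,0,3],"twist":0},
  {"jaw":-1,"xyz":[0,0,3],"twist":0},
])

```text
time: 31.55
ee_pos: [0.4918, -0.4517, 0.1301]
tcp_rot: [-180.0, 0.0, -178.0]
wrist_force: [-1.1, 0.9, 5.5]
opening: 0.0134
grasp_force: 79.1
```

Request:
apply_moves([
  {"jaw":-1,"xyz":[0,0,1.5],"twist":0},
  {"jaw":-1,"xyz":[0,0,2.5],"twist":0},
  {"jaw":-1,"xyz":[0,0,2.5],"twist":0},
])

```text
time: 31.92
ee_pos: [0.4918, -0.4516, 0.1284]
tcp_rot: [-180.0, 0.0, -178.0]
wrist_force: [-1.9, 1.9, 9.3]
opening: 0.0129
grasp_force: 79.7
```

Pressed flat with about 11 N. Now I'll twist it clockwise.

Request:
apply_moves([
  {"jaw":-1,"xyz":[0,0,0.7],"twist":0.1},
  {"jaw":-1,"xyz":[0,0,0.7],"twist":0.25},
  {"jaw":-1,"xyz":[0,0,0.7],"twist":0.4},
  {"jaw":-1,"xyz":[0,0,0.7],"twist":0.4},
])

```text
time: 32.42
ee_pos: [0.4924, -0.4522, 0.1283]
tcp_rot: [-179.9, 0.2, 159.0]
wrist_force: [0.2, -0.6, 10.9]
opening: 0.013
grasp_force: 80.1
```

```bash
python3 -c "
from workcell import sensors;o=sensors.get_obs();print(o['torque'],o['wrist_force'],o['tcp_rot'])"; python3 pot.py S x
```

```text
[ 0.14308435  0.03754794 -0.26797673] [ 0.15619309 -0.56878966 10.93325537] [-1.79930371e+02  1.77837687e-01  1.58975541e+02]
S now scene wall c [ 0.4897 -0.4541] 164 rim (array([ 0.4899, -0.4506]), np.float64(0.0545)) handles 52 -48.5
S now top wall c [ 0.49   -0.4536] 194 rim (array([ 0.493 , -0.4512]), np.float64(0.0544)) handles 110 -39.5
```

Request:
apply_moves([
  {"jaw":-1,"xyz":[0,0,0],"twist":0.15},
  {"jaw":-1,"xyz":[0,0,0],"twist":0.28},
  {"jaw":-1,"xyz":[0,0,0],"twist":0.36},
  {"jaw":-1,"xyz":[0,0,0],"twist":0.38},
  {"jaw":-1,"xyz":[0,0,0],"twist":0.38},
])

```text
time: 33.15
ee_pos: [0.4924, -0.4522, 0.1283]
tcp_rot: [180.0, 0.2, 137.3]
wrist_force: [-0.6, 0.2, 11.6]
opening: 0.0134
grasp_force: 80.1
```

```bash
python3 -c "
from workcell import sensors;o=sensors.get_obs();print(o['torque'],o['wrist_force'],o['tcp_rot'])"; python3 pot.py S x
```

```text
[0.04203074 0.10892967 0.19060045] [-0.62664372  0.17859163 11.63023343] [179.99864831   0.19196552 137.32893376]
S now scene wall c [ 0.4906 -0.4533] 158 rim (array([ 0.49  , -0.4498]), np.float64(0.0542)) handles 51 -47.3
S now top wall c [ 0.4899 -0.4536] 205 rim (array([ 0.4927, -0.4512]), np.float64(0.0542)) handles 113 -39.1
```

Request:
apply_moves([
  {"jaw":-1,"xyz":[0,0,0],"twist":0.04},
  {"jaw":-1,"xyz":[0,0,0],"twist":0.04},
])

```text
time: 33.5
ee_pos: [0.4925, -0.4523, 0.1283]
tcp_rot: [180.0, 0.2, 135.0]
wrist_force: [-0.1, -1.1, 10.7]
opening: 0.0133
grasp_force: 80.1
```

```bash
python3 -c "
from workcell import sensors;o=sensors.get_obs();print(o['torque'],o['wrist_force'],o['tcp_rot'])"; python3 pot.py S x
```

```text
[-0.08533413 -0.01061238  0.28378627] [-0.09393289 -1.06480184 10.69372156] [179.99493537   0.20266778 135.03034379]
S now scene wall c [ 0.4895 -0.4547] 157 rim (array([ 0.4894, -0.4505]), np.float64(0.0543)) handles 47 -49.5
S now top wall c [ 0.49   -0.4536] 184 rim (array([ 0.4921, -0.4503]), np.float64(0.0538)) handles 110 -40.7
```

Request:
apply_moves([
  {"jaw":-1,"xyz":[0,0,-1.5],"twist":-0.01},
  {"jaw":-1,"xyz":[0,0,-3],"twist":-0.02},
  {"jaw":-1,"xyz":[0,0,-4],"twist":-0.02},
  {"jaw":-1,"xyz":[0,0,-4],"twist":-0.02},
])

```text
time: 34.1
ee_pos: [0.4921, -0.4519, 0.1304]
tcp_rot: [180.0, 0.0, 136.2]
wrist_force: [3.6, -3.5, 2.3]
opening: 0.0132
grasp_force: 78.8
```

Request:
apply_moves([
  {"jaw":-1,"xyz":[0,0,-1.5],"twist":0},
  {"jaw":-1,"xyz":[0,0,-1.5],"twist":0},
])

```text
time: 34.35
ee_pos: [0.4912, -0.4511, 0.1305]
tcp_rot: [-180.0, -0.2, 136.2]
wrist_force: [2.1, -2.1, -8.7]
opening: 0.0132
grasp_force: 78.8
```

Request:
apply_moves([
  {"jaw":-1,"xyz":[0,0,1],"twist":0},
  {"jaw":-0.25,"xyz":[0,0,1],"twist":0},
  {"jaw":-0.25,"xyz":[0,0,1],"twist":0},
  {"jaw":-0.25,"xyz":[0,0,-40],"twist":0},
  {"jaw":-0.25,"xyz":[0,0,-90],"twist":0},
])

```text
time: 34.98
ee_pos: [0.4913, -0.4512, 0.2228]
tcp_rot: [-180.0, -0.1, 136.2]
wrist_force: [0.1, -1.0, -0.6]
opening: 0.0318
grasp_force: 0.0
```

Request:
apply_moves([
  {"jaw":-0.25,"xyz":[0,0,-50],"twist":0},
  {"jaw":-0.25,"xyz":[60,60,-50],"twist":0},
  {"jaw":-0.25,"xyz":[110,60,-50],"twist":0},
  {"jaw":-0.25,"xyz":[150,60,-50],"twist":0},
  {"jaw":-0.25,"xyz":[150,60,-50],"twist":0},
])

```text
time: 35.6
ee_pos: [0.4235, -0.3025, 0.2739]
tcp_rot: [180.0, 0.1, 136.2]
wrist_force: [-0.0, -0.0, 0.7]
opening: 0.0319
grasp_force: 0.0
```

```bash
python3 g.py; python3 pot.py LS x; python3 - <<'E'
from h import *
for n in('scene','top'):
    p,X=grab(n);Q=X.reshape(-1,3)
    for k,c,z in(('L',[.497,-.2625],.128),('S',[.4918,-.4515],.114)):
        m=(np.linalg.norm(Q[:,:2]-c,axis=1)<.055)&(Q[:,2]>z)&(Q[:,2]<z+.03)
        q=Q[m][:,:2];e=np.linalg.svd(q-q.mean(0),full_matrices=0)[2][0];print(n,k,len(q),q.mean(0).round(4),(np.degrees(np.arctan2(e[1],e[0]))%180).round(1),'top z',np.median(Q[m][:,2]).round(4))
    if n=='scene':cv2.imwrite('pics/end.png',cv2.resize(p[110:350,160:480,::-1],(800,600),interpolation=cv2.INTER_CUBIC))
E
```

```text
t 35.6 pos [ 0.4235 -0.3025  0.2739] rot [1.800e+02 1.000e-01 1.362e+02] F [-0.  -0.   0.7] open 0.0319 q1,q6 [-36.   8.]
L now scene wall c [ 0.4965 -0.2635] 704 rim (array([ 0.4951, -0.2611]), np.float64(0.0713)) handles 106 22.2
S now scene wall c [ 0.489  -0.4527] 159 rim (array([ 0.4887, -0.4491]), np.float64(0.0553)) handles 48 -49.1
L now top wall c [ 0.4973 -0.2645] 193 rim (array([ 0.4967, -0.263 ]), np.float64(0.0697)) handles 162 21.7
S now top wall c [ 0.4928 -0.4538] 60 rim (array([ 0.5191, -0.4276]), np.float64(0.0277)) handles 0 nan
scene L 172 [ 0.493  -0.2599] 21.4 top z 0.1441
scene S 84 [ 0.4875 -0.4456] 136.4 top z 0.131
top L 197 [ 0.4971 -0.2613] 21.9 top z 0.148pot.py:12: RuntimeWarning: Mean of empty slice.
  print(n,'wall c',c.round(4),len(I),'rim',ct and (ct[0].round(4),ct[1].round(4)),'handles',len(H),np.degrees(np.angle(np.exp(2j*a).mean())/2).round(1))
  ret = ret.dtype.type(ret / rcount)
<stdin>:6: RuntimeWarning: Mean of empty slice.
  ret = um.true_divide(
Traceback (most recent call last):
IndexError: index 0 is out of bounds for axis 0 with size 0
```

View pics/end.png

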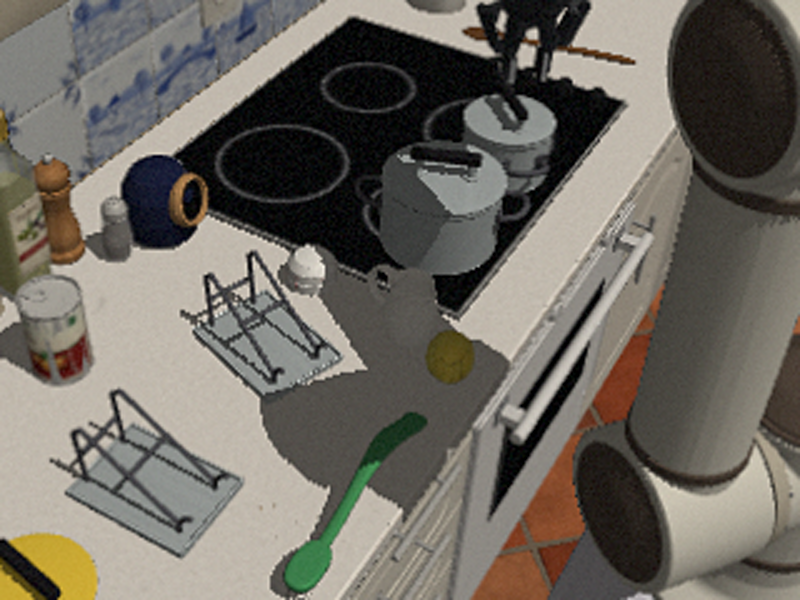

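Both lids are on and locked, and their bars line up with the pot handles: large at crop (445,160), small at (512,105). The jug, timer, lemon, brush and tin are where they stood, and the gripper is clear. Handing in.

```bash
python3 -c "
from workcell import bot;print(bot.job_done())"
```

```text
the job is handed in; nothing more can be done
None
```

Both lids are on their pots and locked, with bar handles in line with the pot handles; both pots stand about where they did, nothing else moved in the last picture, and the job was handed in at about 36 s.

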